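# Shut and latch the instrument case in the load bay

## Robot

A 7-joint arm with a two-finger parallel gripper is mounted at the origin on the work surface. World frame = base frame: x ahead of the robot, y to its left, z up, the work surface at z = 0. Lengths are in m, angles in rad, forces in N, time in s.
With the tool pointing down it reaches from about 0.425 to 0.875 m from the base axis. Payload 9.9 kg.
Tool frame: the origin (TCP) lies between the finger pads; the fingertips stand 17 mm ahead of it and the grasp point (between the pads) lies 2 mm behind it (env.tip_reach is the z of the fingertips in the tool frame, in m); z points along the fingers, y is the direction in which the jaws open and shut (so a half turn about z gives the same grasp; the last joint's range is limited). The gripper opens to 85 mm and grips with 20 to 120 N. Pads are 22 mm wide; open, the fingers measure 114 mm over their backs; the gripper's body (76 mm by 85 mm) begins 54 mm behind the grasp point. The pads swing forward as they close: fully open they stand 13 mm farther back than shut.
Start: joints at [1.165, 0.576, 0.025, 1.437, -0.015, 1.129, -0.057], TCP at [0.213, -0.64, 0.223] pointing down, gripper open.
Joint ranges: [-2.76, 2.76], [-0.34, 2.15], [-1.52, 1.57], [0.19, 2.46], [-1.09, 4.23], [0.17, 1.99], [-2.82, 2.82]. Speed limits (rad/s): [2.22, 2.22, 3.01, 3.01, 3.14, 3.14, 3.14].

## Interface

Orientations are given as a rotation vector (axis times angle).
In Python, from cell import env, grab_frame, get_calibration, close_job gives the robot as it stands.
- The arm moves only by the tool jog_arm, never from a script. Its argument "commands" is one flat list of numbers, 7 for each row, row after row: the opening, from 0 (shut) to 1 (fully open), then the shift along the world's x, y, z scaled (see below), then the turn, a rotation vector about the world's x, y, z scaled (see below). A call has exactly 10 rows; each row shifts and turns the commanded pose from where the row before left it; what a row does not reach is not made up. The controller multiplies each number of a shift by 0.5 m and each number of a turn by 180 degrees. A row lasts 1/10 s, in which the tool goes at most 50 mm and 8.59 degrees, less where a joint would pass 70% of its speed; a pose out of reach is approached as far as the arm can. A call with a number of a shift or a turn outside -1 to 1 is refused whole. A call with a gripper value outside its range is refused whole. The fingers move at their own pace and stop on an object; "force" is the grip in N (left out, the last holds). Time passes only in rows, so rows that do not move let the fingers close, or fill a call up. It gives the time, the measured TCP pose, the force and the opening at its end, in the units of the state.
- env.state(): the state, without advancing time (a new reading comes with each control period).
- grab_frame(name): name is "side" or "top" or "wrist"; returns (picture, depth): 420x560x3 uint8, blue, green, red; 420x560 float32, m along the optical axis (not along the pixel's ray), 0 where there is no reading.
- get_calibration(name): a dict with "intrinsics" (3x3 intrinsics, pixels), "rvec" (rotation vector, rad) and "tvec" (3), from world to camera coordinates, as OpenCV has them. Camera axes: x right, y down, z forward; pixel columns grow to the right and rows downward; lengths in m; the calibration is good to about 2 mm. A picture is of the moment at which its call begins: read the wrist's pose just before it. get_calibration takes no time and is no camera call; for the wrist camera it gives the pose at the moment of the call.
- close_job(): hands the job in, once; it reports no verdict.
The state is a dict: "t": time; "joint_pos": joint angles; "qd": joint speeds; "joint_torque": joint torques, N m; "tool_pos": TCP position; "ee_rot": TCP orientation; "contact_force": force on the tool from outside, world axes, zero at the start; "ft_torque": the same for the moment, N m; "opening": opening from 0.0 (shut) to 1.0 (fully open).
Only numpy, scipy, OpenCV 4.12 (cv2) and the standard library are available. Lean on these libraries where they do the work, as an engineer would, in place of code of your own. Each camera call takes 0.05 s, during which the arm holds its last target.

## Task

Shut the aluminium instrument case: lift the knuckle of the folding lid stay out of its locked position so the lid comes down onto its gasket, hook the claw of the front draw latch over the keeper on the lid, then swing the latch lever down over centre until it lies fully home against the case. Leave the other gear in the load bay where it is.

Things in the scene. Friction and masses are not known exactly. Their poses are not given: they have to be found in the camera images.
- case: aluminium case fixed on the load floor: 190 mm front to back (its x), 240 wide (its y), 110 high, 146 with the 36 mm lid shut. Origin: centre of its underside. Front with the draw latch (at y = 0) is at x = -95 mm and looks along -x, to the robot's left give or take 25 degrees. Lid hinge: x = +99, z = 110 mm, along y.
- lid (a joint): lid angle, rad. 0 = rims meet; grows as the lid's front rises. Starts at 1.19, leaning forward over the case on its locked stay. With the stay unlocked the 0.7 kg lid sinks by itself, damped, in 3 to 5 s and rests on the springy gasket at about 0.024 (front 4 mm up); the shut latch holds it at 0.006 to 0.011.
- stay_knuckle (a point): middle of the stay's knuckle: steel cylinder 18 mm across, 18 long (axis along case y), at case y = +100 mm, joining two flat 62 mm links. Locked, it is 5 mm past straight, toward the hinge. Moving it about 12 mm, square to the stay (case -x and up, 1 N), unlocks it; it then folds forward. The lid leans over it: come with the tool's back leaned about 40 degrees to case -x.
- stay_foot (a point): pin of the stay's lower link on the case's base, 62 mm from the knuckle. The upper link is pinned inside the lid; foot, knuckle and lid pin lie nearly in one line while the stay is locked. The links are 12 mm by 3 mm steel strip.
- lever (a joint): latch lever, rad. 0 = shut, hanging straight down on the case front; grows as its end swings out and up: 1.57 sticks straight out, stop at 2.45. Friction (0.045 N m) keeps it where it is left. With the claw hooked it draws the lid down: takes hold at about 1.4, stiffest at 0.9 to 0.6 (5 to 10 N near its end), over centre at 0.45, then snaps to 0 by itself.
- lever_pivot (a point): hinge axis of the lever, along case y: 16 mm in front of the case's front face, 83 mm above its underside, at y = 0.
- lever_tip (a point): outer face of the lever near its end, 60 mm out from the pivot and 7 mm off the line through it: the face that looks away from the case when shut and up when the lever sticks straight out; press here or a little nearer the pivot. Steel plate 20 mm wide, 4 thick, 69 long with an outward-curled end; its other face is 3 mm from the pivot line.
- claw (a joint): angle of the claw on the lever, rad. The claw's lean from upright, outward (case -x) positive, is claw - lever - 0.04. It turns freely; stop at 2.35, where it starts. Its pin sits on the lever's 16 mm crank, which points 0.31 rad inward of straight down at lever 0 and turns with the lever, so drawing the claw up swings the lever up too (3 to 8 N) as far as its stop.
- claw_bar (a point): middle of the round cross-bar of the claw that hooks over the keeper: 6 mm thick, 30 wide along case y, 58 mm from the claw's pin.
- claw_tab (a point): middle of the claw's finger tab, a steel cross-piece 36 mm wide (case y), 13 high, 7 thick; with the claw upright it lies 15 mm above and 21 mm outward of the cross-bar. Wider than the rest of the claw (30 mm) and the lever, so it can be pinched by its two ends, between which it can also turn.
- keeper (a point): where the middle of the cross-bar rests when hooked: 7 mm before the lid's front, on a steel ledge 24 mm wide with a 9 mm groove (4.5 mm either way of this point) between lid and outer lip. The lip stands 6 mm above the ledge (3 above this point), its outer side 8 mm outward of it. Axes of the lid. With the lid on its gasket the bar clears the lip only with the lever above about 1.9 rad.
- tape: roll of black tape lying flat, 90 mm across, 24 mm high. Bystander. Origin: centre of its underside.
- handheld: black handheld radio lying on its back, 105 x 56 x 32 mm, with a 75 mm rubber aerial along its +x. Bystander. Origin: centre of its underside.
- camera: black compact camera lying on its back, 96 x 56 x 22 mm, lens up (34 mm high in all). Bystander. Origin: centre of its underside.
- charger: dark blue ribbed adapter box, 110 x 62 x 34 mm. Bystander. Origin: centre of its underside.
- screwdriver: screwdriver with a black handle, 200 mm long, lying along its x. Bystander. Origin: centre of its underside.
- water: clear water bottle, 64 mm across, 190 mm high, standing. Bystander. Origin: centre of its underside.
- marker: marker pen, 135 mm long, 15 mm thick, lying along its x. Bystander. Origin: centre of its underside.

How it is judged:
On the way, in this order (a step that is already met when the one before it is completed fails the run):
1. the stay is unlocked and the lid has come down onto its gasket (value of joint lid below 0.05 rad), for 0.2 s.
2. the claw's cross-bar lies in the keeper's groove, behind the lip (x of claw_bar in the frame of keeper between -0.0035 and 0.0035 m and z of claw_bar in the frame of keeper between -0.004 and 0.003 m and value of joint lid below 0.05 rad), for 0.1 s.
At the end, for the whole second after the job is handed in: The lever lies fully home (joint below 0.09 rad) and at rest, the claw's cross-bar lies in the keeper's groove (within 3.5 mm front to back, under 3 mm above its resting place) and the lid is drawn down onto its gasket (joint below 0.017 rad) (value of joint lever below 0.09 rad and value of joint lid below 0.017 rad and x of claw_bar in the frame of keeper between -0.0035 and 0.0035 m and z of claw_bar in the frame of keeper between -0.004 and 0.003 m and velocity of joint lever between -0.05 and 0.05 rad/s); the robot touches nothing.
It fails at once if a bystander is moved by more than 30 mm (distance of any of tape, handheld, camera, charger, screwdriver, water, marker from where it was at the start of the episode above 0.03 m).
It also fails if it takes over 54 s, if anything falls off the work surface, if the arm or the gripper's body presses on something with over 40 N, if the wrist force passes 120 N, or if a joint passes its speed limit or range.

## Working session

There is one attempt and no reset: what is moved stays moved. The work goes in short steps, Python scripts to look and compute and a tool call to move; the robot and the scene stay as the last step left them, time stands still between calls to the robot, and variables do not carry over. Pictures are saved under pics/ and viewed, and the job is handed in when it is done.

Besides the shell and the picture viewer there is one more tool, called after ">>>" as name(argument=value, ...) on one line, values as JSON. jog_arm: Moves the arm, as the interface text tells. Its arguments: {"type":"object","properties":{"commands":{"type":"array","items":{"type":"number"}},"force":{"type":"number"}},"required":["commands"]}

```bash
ls; mkdir -p pics; python3 - <<'E'
from cell import env, grab_frame, get_calibration
import cv2, numpy as np
for n in ["side","top","wrist"]:
    p,d=grab_frame(n); cv2.imwrite(f"pics/{n}0.png",p); np.save(f"pics/{n}0.npy",d)
    c=get_calibration(n); print(n,c)
print(env.state())
E
```

```text
pics
side {'intrinsics': array([[488.81209086,   0.        , 280.31643028],
       [  0.        , 488.81209086, 212.50243849],
       [  0.        ,   0.        ,   1.        ]]), 'rvec': array([ 1.78131095,  1.63943545, -0.73370911]), 'tvec': array([-0.04203247, -0.27335091,  1.70450364])}
top {'intrinsics': array([[546.95703595,   0.        , 277.67236333],
       [  0.        , 546.95703595, 211.67343266],
       [  0.        ,   0.        ,   1.        ]]), 'rvec': array([ 2.11931272, -2.11097398,  0.20307677]), 'tvec': array([0.00720745, 0.53739474, 1.52056243])}
wrist {'intrinsics': array([[304.84190727,   0.        , 281.93308306],
       [  0.        , 304.84190727, 206.65561905],
       [  0.        ,   0.        ,   1.        ]]), 'rvec': array([-2.3581656 ,  1.69897846,  0.24107762]), 'tvec': array([-0.67402229, -0.03588616,  0.37930783])}
{'t': 0.15, 'joint_pos': array([ 1.16519603,  0.57632412,  0.02488573,  1.43767558, -0.0150139 ,
        1.12899638, -0.05648199]), 'qd': array([ 3.19389091e-05, -1.96636609e-03,  1.94275730e-03, -3.45553171e-03,
        4.95516470e-04, -6.27890027e-04, -2.19939034e-03]), 'joint_torque': array([ 4.01973506e-03, -7.66265416e+01,  2.25323170e+00, -2.86181581e+01,
        1.55982364e-02,  9.99944023e-03,  1.03252626e-05]), 'tool_pos': array([ 0.21337586, -0.64003771,  0.22276545]), 'ee_rot': array([-3.09983542e+00, -5.03136049e-01,  4.06447674e-04]), 'contact_force': array([-0.89454239, -0.53982483, -0.86560605]), 'ft_torque': array([-0.04361603,  0.0334279 ,  0.06398555]), 'opening': 0.9948527078431076}
```

View pics/side0.png

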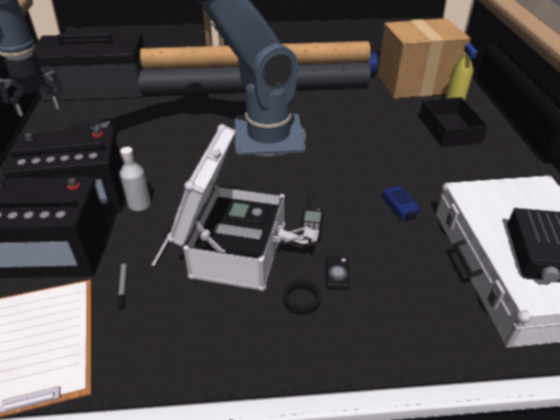

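View pics/top0.png

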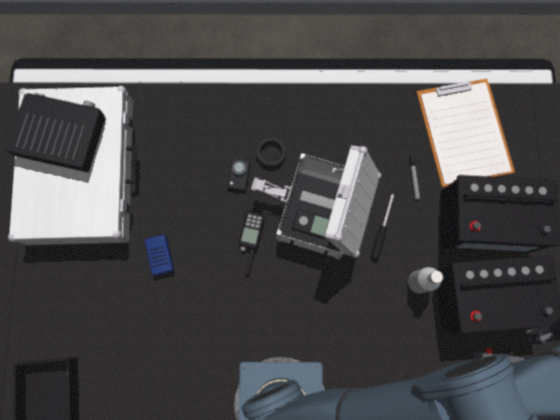

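View pics/wrist0.png

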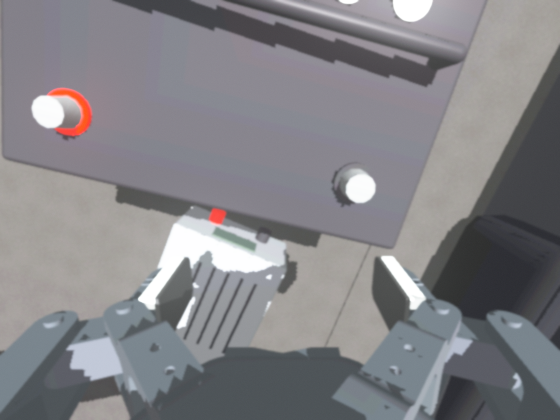

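The side view shows the case open, with the stay at about (207,235) and the latch at about (297,236). In the top view the case is around (325,200) and the latch at (268,190). Next I'll zoom in and measure.

```bash
cat > h.py <<'E'
import cv2, numpy as np
from cell import env, grab_frame, get_calibration
from scipy.spatial.transform import Rotation as R
def cal(n):
    c=get_calibration(n); Rm=cv2.Rodrigues(np.array(c['rvec']))[0]; return np.array(c['intrinsics']),Rm,np.array(c['tvec'])
def cloud(d,c):
    K,Rm,t=c; v,u=np.mgrid[:d.shape[0],:d.shape[1]]
    P=np.stack([(u-K[0,2])/K[0,0]*d,(v-K[1,2])/K[1,1]*d,d],-1)
    W=(P-t)@Rm; W[d==0]=np.nan; return W
def proj(X,c):
    K,Rm,t=c; P=np.atleast_2d(X)@Rm.T+t; return P[:,:2]/P[:,2:]*[K[0,0],K[1,1]]+K[:2,2]
def ray(u,v,c):
    K,Rm,t=c; d=np.array([(u-K[0,2])/K[0,0],(v-K[1,2])/K[1,1],1])@Rm; return -Rm.T@t, d
def onz(u,v,z,c):
    o,d=ray(u,v,c); return o+d*(z-o[2])/d[2]
def tri(p1,c1,p2,c2):
    o1,d1=ray(*p1,c1);o2,d2=ray(*p2,c2)
    s=np.linalg.lstsq(np.stack([d1,-d2],1),o2-o1,rcond=None)[0]
    a=o1+d1*s[0];b=o2+d2*s[1]; return (a+b)/2,np.linalg.norm(a-b)
def crop(p,x0,y0,x1,y1,s,f):
    cv2.imwrite(f,cv2.resize(p[y0:y1,x0:x1],None,fx=s,fy=s,interpolation=cv2.INTER_CUBIC))
E
python3 - <<'E'
from h import *
s=cv2.imread('pics/side0.png');t=cv2.imread('pics/top0.png')
crop(s,150,110,350,310,4*.75,'pics/s1.png'); crop(t,220,120,420,290,4*.85,'pics/t1.png')
d=np.load('pics/top0.npy');W=cloud(d,cal('top'))
np.set_printoptions(precision=3,suppress=True)
for u,v in [(320,260),(270,190),(255,185),(360,150),(345,250),(310,230),(300,160),(285,240),(200,200)]: print(u,v,W[v,u])
E
```

```text
320 260 [ 0.405 -0.115 -0.003]
270 190 [0.594 0.031 0.084]
255 185 [0.604 0.073 0.101]
360 150 [ 0.643 -0.194  0.304]
345 250 [ 0.412 -0.168  0.174]
310 230 [ 0.478 -0.081  0.091]
300 160 [ 0.672 -0.053  0.12 ]
285 240 [ 0.459 -0.012  0.028]
200 200 [ 0.583  0.242 -0.   ]
```

View pics/s1.png

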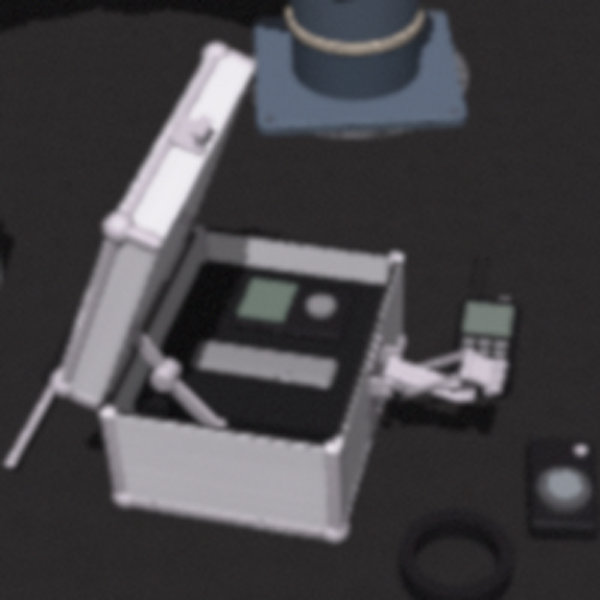

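View pics/t1.png

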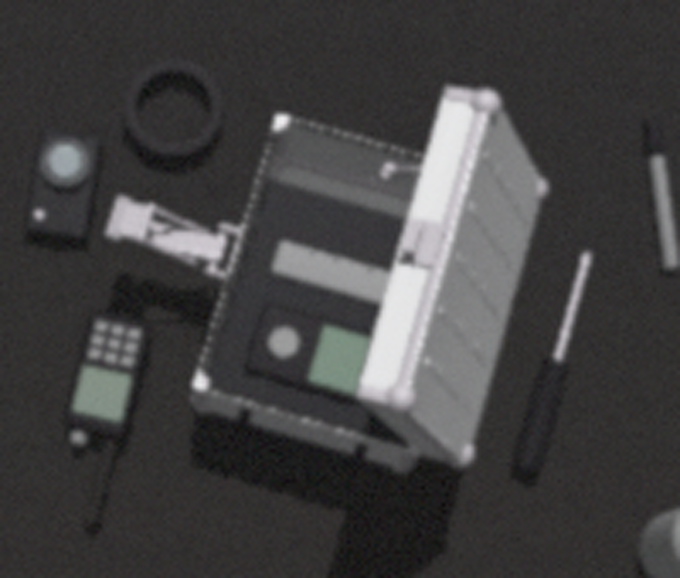

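```bash
python3 - <<'E'
from h import *
np.set_printoptions(precision=4,suppress=True)
ct=cal('top');cs=cal('side')
f=lambda x,y:(220+x/3.4,120+y/3.4); g=lambda x,y:(150+x/3,110+y/3)
a=onz(*f(281,122),.11,ct);b=onz(*f(200,383),.11,ct);print(a,b,np.linalg.norm(a-b))
v=a-b; print('y axis ang',np.degrees(np.arctan2(v[1],v[0])))
# side rim: far-y corners at +y=120: front (333,440), back(108,410); near robot front (397,258)
for n,p in dict(fr=(333,441),bk=(107,412),fn=(397,258)).items(): print(n,onz(*g(*p),.11,cs))
print(tri(f(281,122),ct,g(333,441),cs), tri(f(200,383),ct,g(397,258),cs))
# bottom corners
for n,p in dict(fr=(337,535),bk=(122,500)).items(): print(n,onz(*g(*p),.0,cs))
print('knuckle',tri(f(388,170),ct,g(166,376),cs))
E
```

```text
[ 0.6872 -0.0609  0.11  ] [0.4672 0.0055 0.11  ] 0.22979018889349254
y axis ang -16.81825196027351
fr [ 0.6845 -0.0594  0.11  ]
bk [ 0.6393 -0.233   0.11  ]
fn [0.4713 0.008  0.11  ]
(array([ 0.6865, -0.0602,  0.1122]), np.float64(0.0013831374557945423)) (array([0.4678, 0.0069, 0.1071]), np.float64(0.0028012127209349614))
fr [ 0.6857 -0.059   0.    ]
bk [ 0.6338 -0.235  -0.    ]
knuckle (array([ 0.638 , -0.1651,  0.1424]), np.float64(0.03798529028463586))
```

```bash
python3 - <<'E'
from h import *
np.set_printoptions(precision=4,suppress=True)
ct=cal('top');cs=cal('side')
W=cloud(np.load('pics/side0.npy'),cs)
f=lambda x,y:(220+x/3.4,120+y/3.4); g=lambda x,y:(150+x/3,110+y/3)
m=np.zeros(W.shape[:2],np.uint8)
poly=np.array([g(135,440),g(320,465),g(322,510),g(145,480)]).astype(int)
cv2.fillPoly(m,[poly],1)
P=W[m>0]; P=P[~np.isnan(P[:,0])]; c=np.median(P,0); 
for _ in range(3):
    U,S,V=np.linalg.svd(P-P.mean(0)); n=V[2]; r=(P-P.mean(0))@n; P=P[abs(r)<3*r.std()+1e-4]
n*=np.sign(n[0]); print('side panel n',n,P.mean(0),r.std(), 'yaw of y axis',np.degrees(np.arctan2(n[1],n[0])))
# front face: between
m[:]=0
poly=np.array([g(345,480),g(375,400),g(392,290),g(395,320),g(370,440),g(347,500)]).astype(int)
cv2.fillPoly(m,[poly],1); P2=W[m>0]; print('front',len(P2)); 
P2=P2[~np.isnan(P2[:,0])]
U,S,V=np.linalg.svd(P2-P2.mean(0)); print(V[2],P2.mean(0),S)
for nm,p in dict(kn=(166,376),foot=(222,422),linkup=(147,342)).items():
    u,v=np.round(g(*p)).astype(int); print(nm,W[v-1:v+2,u-1:u+2].reshape(-1,3))
# rim points top
Wt=cloud(np.load('pics/top0.npy'),ct)
for p in [(281,122),(200,383),(240,250),(260,190)]:
    u,v=np.round(f(*p)).astype(int); print(Wt[v,u])
E
```

```text
side panel n [ 0.9574 -0.2886 -0.0091] [ 0.6691 -0.1407  0.0636] 0.0013257020398672477 yaw of y axis -16.772370476766113
front 188
[ 0.2714  0.9601 -0.0679] [ 0.5859 -0.0228  0.0543] [0.7782 0.2556 0.0316]
kn [[ 0.6404 -0.1863  0.1507]
 [ 0.6415 -0.1839  0.1516]
 [ 0.639  -0.182   0.149 ]
 [ 0.6419 -0.1864  0.149 ]
 [ 0.6465 -0.1836  0.1533]
 [ 0.6418 -0.1819  0.1486]
 [ 0.6431 -0.1866  0.1471]
 [ 0.6461 -0.1839  0.1498]
 [ 0.6448 -0.1819  0.1483]]
foot [[ 0.645  -0.147   0.0996]
 [ 0.6426 -0.1449  0.0969]
 [ 0.6195 -0.1443  0.073 ]
 [ 0.6507 -0.1468  0.1022]
 [ 0.6463 -0.1448  0.0974]
 [ 0.6438 -0.1427  0.0946]
 [ 0.6644 -0.1459  0.113 ]
 [ 0.6642 -0.1436  0.1126]
 [ 0.6464 -0.1427  0.0939]]
linkup [[ 0.6321 -0.1972  0.1782]
 [ 0.6294 -0.1954  0.1756]
 [ 0.5416 -0.2052  0.0948]
 [ 0.6307 -0.1978  0.1738]
 [ 0.6303 -0.1956  0.1733]
 [ 0.6317 -0.1932  0.1744]
 [ 0.6307 -0.1981  0.1708]
 [ 0.6286 -0.1962  0.1687]
 [ 0.6322 -0.1934  0.1719]]
[ 0.6877 -0.0621  0.1072]
[0.4655 0.005  0.1144]
[ 0.5877 -0.0289  0.0615]
[ 0.6306 -0.0423  0.1014]
```

>>> jog_arm(commands=[0.6,0,0,0.096,0,0,0.0306,0.6,0,0,0.096,0,0,0.0306,0.6,0,0,0.096,0,0,0.0306,0.6,0,0,0.096,0,0,0.0306,0.6,0,0,0.096,0,0,0.0306,0.6,0.0577,0.0766,0,0,0,0.0306,0.6,0.0577,0.0766,0,0,0,0.0306,0.6,0.0577,0.0766,0,0,0,0.0306,0.6,0.0577,0.0766,0,0,0,0.0306,0.6,0.0577,0.0766,0,0,0,0.0306], force=40)

```text
t: 1.15
tool_pos: [0.3585, -0.4471, 0.4633]
ee_rot: [-2.513, -1.885, 0.0]
contact_force: [0.6, -1.4, -0.2]
opening: 0.601
```

>>> jog_arm(commands=[0.6,0.0577,0.0766,0,-0.0213,0.0064,0,0.6,0.0577,0.0766,0,-0.0213,0.0064,0,0.6,0.0577,0.0766,0,-0.0213,0.0064,0,0.6,0.0577,0.0766,0,-0.0213,0.0064,0,0.6,0.0577,0.0766,0,-0.0213,0.0064,0,0.6,0.0577,0.0766,0,-0.0213,0.0064,0,0.6,0.0577,0.0766,0,-0.0213,0.0064,0,0.6,0.0577,0.0766,0,-0.0213,0.0064,0,0.6,0.0577,0.0766,0,-0.0213,0.0064,0,0.6,0.0577,0.0766,0,-0.0213,0.0064,0])

```text
t: 2.15
tool_pos: [0.6477, -0.0646, 0.4627]
ee_rot: [2.098, 1.567, -0.768]
contact_force: [-40.1, -7.2, 12.3]
opening: 0.6
```

```bash
cat >> h.py <<'E'
np.set_printoptions(precision=4,suppress=True)
YAW=np.radians(-16.6); EY=np.array([np.cos(YAW),np.sin(YAW),0]); EX=np.array([np.sin(YAW),-np.cos(YAW),0]); C=np.array([.5517,-.1125,0])
M=np.stack([EX,EY,[0,0,1]],1)
def w2c(p): return (np.asarray(p)-C)@M*1000
def c2w(p): return C+M@(np.asarray(p)/1000)
E
python3 - <<'E'
from h import *
s=env.state(); print(s['t'],s['tool_pos'],w2c(s['tool_pos']),s['ee_rot'],s['joint_pos'])
Rm=R.from_rotvec(s['ee_rot']).as_matrix(); print('tool axes in case',(M.T@Rm))
c=cal('wrist'); p,d=grab_frame('wrist'); cv2.imwrite('pics/w1.png',p); np.save('pics/w1.npy',d); np.save('pics/w1c.npy',np.array([*c[0].ravel(),*c[1].ravel(),*c[2]]))
p,d=grab_frame('side'); crop(p,150,60,350,310,2.4,'pics/s2.png'); np.save('pics/s2.npy',d)
E
```

```text
2.15 [ 0.6477 -0.0646  0.4627] [-73.3089  78.2949 462.7446] [ 2.0982  1.567  -0.7681] [-0.1932  0.6238 -0.2193  0.9448  0.7184  1.9887 -0.5255]
tool axes in case [[-0.7643 -0.0014  0.6448]
 [-0.002   1.     -0.0002]
 [-0.6448 -0.0014 -0.7643]]
```

View pics/w1.png

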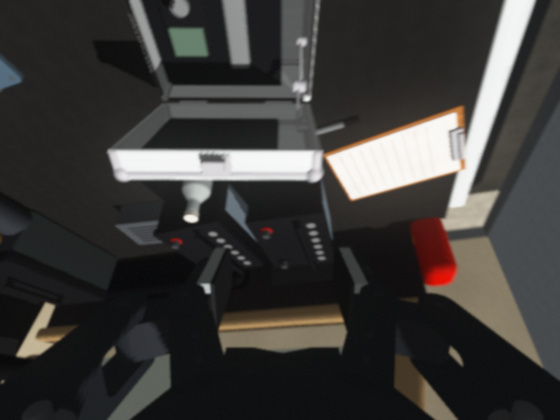

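View pics/s2.png

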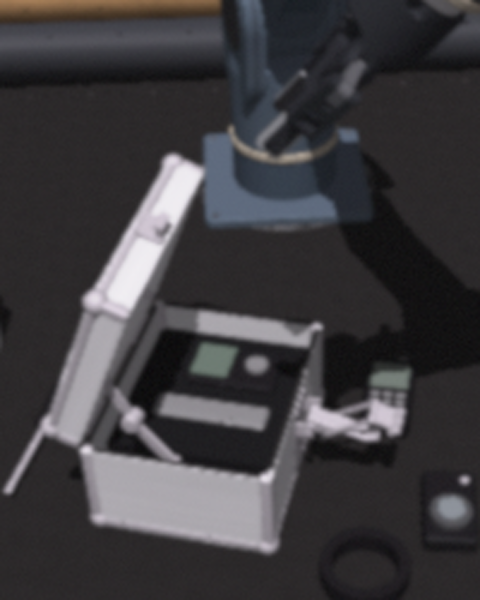

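```bash
python3 - <<'E'
from h import *
a=np.load('pics/w1c.npy'); c=(a[:9].reshape(3,3),a[9:18].reshape(3,3),a[18:])
p=cv2.imread('pics/w1.png'); crop(p,240,0,380,160,4,'pics/w1z.png')
W=cloud(np.load('pics/w1.npy'),c)
for v in range(30,130,6):
    print(v,[w2c(W[v,u]).round(0).tolist() for u in range(294,312,4)])
cs=cal('side'); f=lambda x,y:(150+x/2.4,60+y/2.4)
for nm,q in dict(kn=(134,421),foot=(178,458),up=(115,392)).items():
    o,d=ray(*f(*q),cs); oc=w2c(o); dc=M.T@d
    for y in (100,109): print(nm,y,oc+dc*(y-oc[1])/dc[1])
E
```

```text
30 [[31.0, 98.0, 10.0], [32.0, 105.0, 8.0], [29.0, 111.0, 14.0], [20.0, 116.0, 34.0], [-17.0, 116.0, 109.0]]
36 [[43.0, 98.0, 7.0], [41.0, 105.0, 10.0], [40.0, 112.0, 12.0], [24.0, 116.0, 43.0], [-11.0, 116.0, 113.0]]
42 [[52.0, 99.0, 8.0], [4.0, 101.0, 99.0], [4.0, 106.0, 99.0], [29.0, 116.0, 53.0], [-2.0, 117.0, 111.0]]
48 [[63.0, 99.0, 7.0], [9.0, 101.0, 105.0], [59.0, 113.0, 14.0], [35.0, 116.0, 59.0], [6.0, 117.0, 111.0]]
54 [[73.0, 99.0, 8.0], [14.0, 101.0, 113.0], [69.0, 113.0, 15.0], [38.0, 116.0, 70.0], [15.0, 118.0, 111.0]]
60 [[84.0, 100.0, 9.0], [18.0, 101.0, 120.0], [80.0, 114.0, 15.0], [44.0, 116.0, 77.0], [24.0, 119.0, 110.0]]
66 [[91.0, 100.0, 16.0], [24.0, 101.0, 126.0], [85.0, 114.0, 26.0], [49.0, 116.0, 85.0], [34.0, 120.0, 110.0]]
72 [[92.0, 100.0, 34.0], [29.0, 101.0, 132.0], [84.0, 113.0, 45.0], [54.0, 116.0, 92.0], [113.0, 131.0, 0.0]]
78 [[92.0, 99.0, 51.0], [35.0, 101.0, 138.0], [83.0, 112.0, 64.0], [59.0, 116.0, 102.0], [127.0, 132.0, -3.0]]
84 [[37.0, 95.0, 148.0], [39.0, 101.0, 146.0], [39.0, 107.0, 147.0], [63.0, 116.0, 110.0], [138.0, 133.0, 1.0]]
90 [[4
[... 319 characters left out ...]
, 137.0, -1.0]]
108 [[101.0, 98.0, 120.0], [102.0, 105.0, 118.0], [97.0, 111.0, 125.0], [89.0, 116.0, 134.0], [197.0, 138.0, -2.0]]
114 [[109.0, 98.0, 124.0], [111.0, 105.0, 123.0], [106.0, 111.0, 128.0], [90.0, 116.0, 148.0], [212.0, 139.0, -2.0]]
120 [[119.0, 98.0, 128.0], [114.0, 105.0, 134.0], [113.0, 111.0, 135.0], [95.0, 116.0, 156.0], [68.0, 118.0, 187.0]]
126 [[121.0, 98.0, 140.0], [70.0, 101.0, 198.0], [70.0, 107.0, 198.0], [99.0, 116.0, 165.0], [59.0, 116.0, 211.0]]
kn 100 [ 44.0753 100.     140.6787]
kn 109 [ 40.1043 109.     150.1067]
foot 100 [  3.4366 100.      98.1895]
foot 109 [ -0.0493 109.     108.1247]
up 100 [ 59.1185 100.     175.8765]
up 109 [ 54.9679 109.     184.8843]
```

View pics/w1z.png

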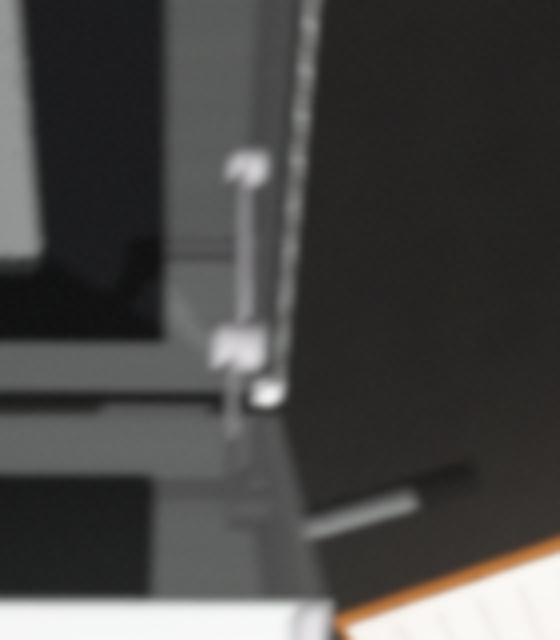

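The wrist view shows the foot pin at (302,42) and the knuckle at (300,88). By depth, the knuckle's centre is near case (44, 101, 143). I'm approaching along the leaned tool axis.

>>> jog_arm(commands=[0.5,0.0026,-0.0173,-0.079,0,0,0,0.5,0.0026,-0.0173,-0.079,0,0,0,0.5,0.0026,-0.0173,-0.079,0,0,0,0.5,0.0026,-0.0173,-0.079,0,0,0,0.5,0.0026,-0.0173,-0.079,0,0,0,0.5,0.0026,-0.0173,-0.079,0,0,0,0.5,-0.006,-0.02,-0.025,0,0,0,0.5,-0.006,-0.02,-0.025,0,0,0,0.5,-0.006,-0.02,-0.025,0,0,0,0.5,-0.006,-0.02,-0.025,0,0,0])

```text
t: 3.25
tool_pos: [0.6418, -0.1582, 0.1754]
ee_rot: [2.1, 1.569, -0.768]
contact_force: [-0.3, 0.6, -0.4]
opening: 0.501
```

```bash
cat >> h.py <<'E'
def snap(n,f):
    c=cal(n); p,d=grab_frame(n); cv2.imwrite(f'pics/{f}.png',p); np.save(f'pics/{f}.npy',d); np.save(f'pics/{f}c.npy',np.array([*c[0].ravel(),*c[1].ravel(),*c[2]])); return p,d,c
def load(f):
    a=np.load(f'pics/{f}c.npy'); return cv2.imread(f'pics/{f}.png'),np.load(f'pics/{f}.npy'),(a[:9].reshape(3,3),a[9:18].reshape(3,3),a[18:])
def st():
    s=env.state(); print(round(s['t'],2),'case',w2c(s['tool_pos']),'F',s['contact_force'],'op',s['opening'],'q',s['joint_pos']); print(M.T@R.from_rotvec(s['ee_rot']).as_matrix())
E
python3 - <<'E'
from h import *
st(); snap('wrist','w2'); p,_,_=snap('side','s3'); crop(p,150,60,350,310,2.4,'pics/s3z.png')
E
```

```text
3.25 case [ 18.0334  99.3794 175.4312] F [-0.3468  0.6193 -0.3925] op 0.5010039486347655 q [-0.042   0.7569 -0.221   1.4663  0.7515  1.4146 -0.8307]
[[-0.7657 -0.0011  0.6432]
 [-0.003   1.     -0.0018]
 [-0.6432 -0.0033 -0.7657]]
```

View pics/w2.png

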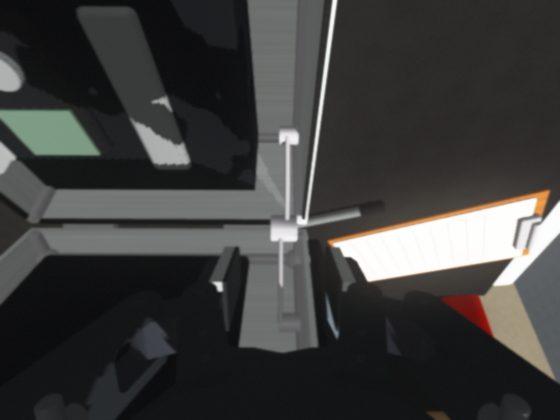

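View pics/s3z.png

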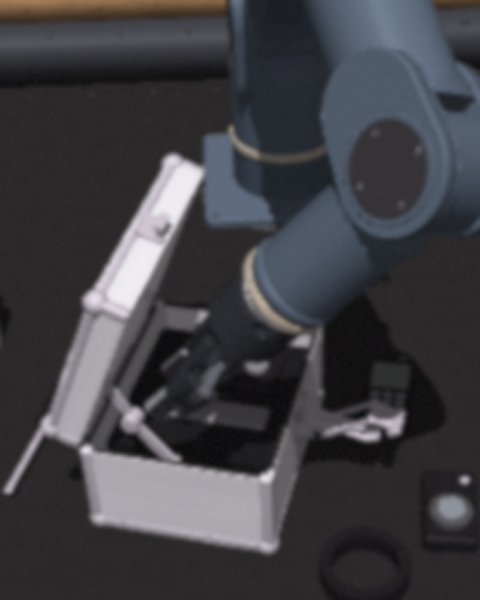

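```bash
python3 - <<'E'
from h import *
p,d,c=load('w2');W=cloud(d,c)
for v in range(212,248,3): print(v,[w2c(W[v,u]).round(0).tolist() for u in (270,276,284,292,298)])
for k in ((44,100,143),(44,100,150),(41,100,149)): print(proj(c2w(k),c))
E
```

```text
212 [[92.0, 89.0, 100.0], [92.0, 94.0, 100.0], [34.0, 100.0, 137.0], [92.0, 108.0, 100.0], [84.0, 113.0, 105.0]]
215 [[92.0, 89.0, 103.0], [40.0, 95.0, 136.0], [35.0, 100.0, 139.0], [40.0, 106.0, 136.0], [85.0, 113.0, 107.0]]
218 [[38.0, 91.0, 140.0], [37.0, 95.0, 140.0], [39.0, 100.0, 139.0], [37.0, 106.0, 140.0], [87.0, 113.0, 109.0]]
221 [[37.0, 91.0, 142.0], [37.0, 95.0, 142.0], [37.0, 100.0, 142.0], [37.0, 106.0, 142.0], [92.0, 113.0, 109.0]]
224 [[38.0, 91.0, 144.0], [38.0, 95.0, 144.0], [38.0, 100.0, 144.0], [38.0, 106.0, 144.0], [261.0, 123.0, 12.0]]
227 [[39.0, 91.0, 145.0], [38.0, 95.0, 146.0], [39.0, 100.0, 146.0], [39.0, 106.0, 146.0], [268.0, 123.0, 13.0]]
230 [[38.0, 91.0, 148.0], [40.0, 95.0, 148.0], [39.0, 100.0, 148.0], [39.0, 106.0, 148.0], [98.0, 113.0, 114.0]]
233 [[41.0, 91.0, 149.0], [40.0, 95.0, 149.0], [41.0, 100.0, 149.0], [40.0, 106.0, 150.0], [97.0, 113.0, 118.0]]
236 [[42.0, 91.0, 150.0], [41.0, 95.0, 151.0], [42.0, 100.0, 151.0], [43.0, 106.0, 150.0], [95.0, 113.0, 122.0]]
239 [[46.0, 91.0, 151.0], [46.0, 95.0, 151.0], [45.0, 100.0, 151.0], [45.0, 106.0, 152.0], [96.0, 113.0, 124.0]]
242 [[108.0, 89.0, 121.0], [107.0, 94.0, 121.0], [107.0, 101.0, 122.0], [108.0, 108.0, 121.0], [100.0, 113.0, 125.0]]
245 [[111.0, 89.0, 122.0], [111.0, 94.0, 122.0], [111.0, 101.0, 123.0], [112.0, 108.0, 122.0], [102.0, 113.0, 127.0]]
[[283.2557 227.2109]]
[[283.2583 236.4757]]
[[283.2799 232.9054]]
```

>>> jog_arm(commands=[0.5,-0.0039,-0.014,-0.017,0,0,0,0.5,-0.0039,-0.014,-0.017,0,0,0,0.5,-0.0039,-0.014,-0.017,0,0,0,0.5,-0.0039,-0.014,-0.017,0,0,0,0.35,0,0,0,0,0,0,0,0,0,0,0,0,0,0,0,0,0,0,0,0,0,0,0,0,0,0,0,0,0,0,0,0,0,0,0,0,0,0,0,0,0], force=25)

```text
t: 4.35
tool_pos: [0.6346, -0.1855, 0.1426]
ee_rot: [2.1, 1.569, -0.767]
contact_force: [1.6, -0.3, -0.4]
opening: 0.186
```

```bash
python3 - <<'E'
from h import *
st(); snap('wrist','w3'); 
E
```

```text
4.35 case [ 46.3302 100.2686 142.6053] F [ 1.5585 -0.2839 -0.4273] op 0.18648159498405067 q [-0.0085  0.7791 -0.2111  1.5218  0.7817  1.3367 -0.8559]
[[-0.7658 -0.0015  0.643 ]
 [-0.0025  1.     -0.0007]
 [-0.643  -0.0021 -0.7658]]
```

View pics/w3.png

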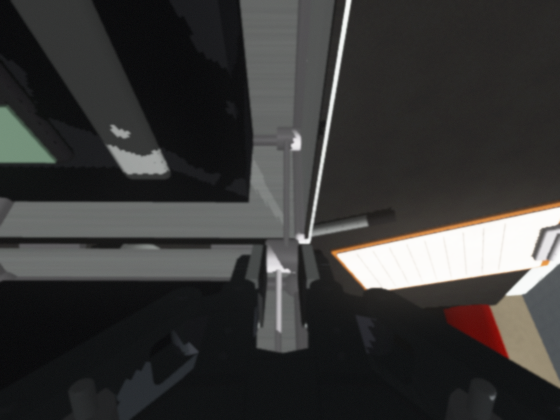

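>>> jog_arm(commands=[0,0.0017,0.0058,0.0052,0,0,0,0,0.0017,0.0058,0.0052,0,0,0,0,0.0017,0.0058,0.0052,0,0,0,0,0.0017,0.0058,0.0052,0,0,0,0,0.0017,0.0058,0.0052,0,0,0,0.6,0,0,0,0,0,0,0.6,0,0,0,0,0,0,0.6,0.0017,0.0058,0.0052,0,0,0,0.6,0.0074,0.0247,0.0306,0,0,0,0.6,0.0074,0.0247,0.0306,0,0,0])

```text
t: 5.4
tool_pos: [0.6462, -0.1441, 0.1895]
ee_rot: [2.101, 1.567, -0.77]
contact_force: [0.2, 0.5, 0.5]
opening: 0.6
```

```bash
python3 - <<'E'
from h import *
st(); p,_,_=snap('side','s4');  crop(p,150,60,350,310,2.4,'pics/s4z.png')
E
```

```text
5.4 case [  3.2563  99.6108 189.5438] F [0.1568 0.548  0.4743] op 0.5998331135005394 q [-0.0604  0.7519 -0.224   1.4342  0.7388  1.4535 -0.8218]
[[-0.7649  0.0005  0.6441]
 [-0.0018  1.     -0.0028]
 [-0.6441 -0.0033 -0.7649]]
```

View pics/s4z.png

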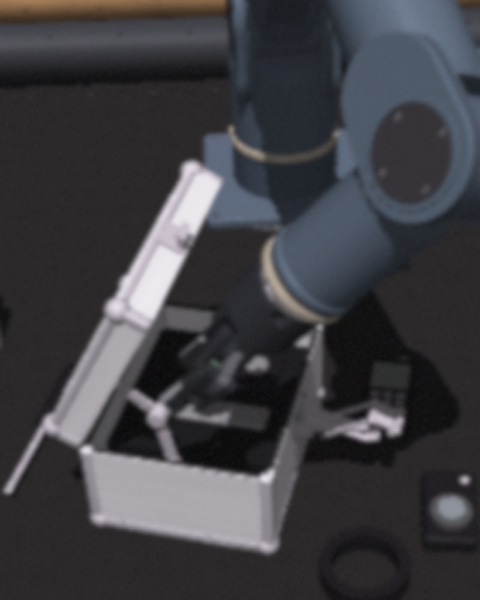

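>>> jog_arm(commands=[0.8,0.0257,0.0862,0.01,0,0,0,0.8,0.0257,0.0862,0.01,0,0,0,0.8,0.0257,0.0862,0.01,0,0,0,0.8,0.0257,0.0862,0.01,0,0,0,0.8,0.0257,0.0862,0.01,0,0,0,0.8,-0.0412,0.0018,0.01,0.0426,-0.0127,0,0.8,-0.0412,0.0018,0.01,0.0426,-0.0127,0,0.8,-0.0412,0.0018,0.01,0.0426,-0.0127,0,0.8,-0.0412,0.0018,0.01,0.0426,-0.0127,0,0.8,-0.0412,0.0018,0.01,0.0426,-0.0127,0])

```text
t: 6.45
tool_pos: [0.6074, 0.0761, 0.2399]
ee_rot: [-2.516, -1.879, -0.006]
contact_force: [-0.4, -0.3, -0.3]
opening: 0.801
```

```bash
python3 - <<'E'
from h import *
st(); snap('wrist','w5'); p,_,_=snap('side','s5');  crop(p,150,60,350,310,2.4,'pics/s5z.png')
E
```

```text
6.45 case [-196.6859   -0.5032  239.907 ] F [-0.3615 -0.329  -0.3049] op 0.8005198311762975 q [ 0.1264  0.4996 -0.517   1.5791  0.2622  1.1295 -0.7381]
[[-1.     -0.0014 -0.0041]
 [-0.0014  1.      0.0014]
 [ 0.0041  0.0014 -1.    ]]
```

View pics/w5.png

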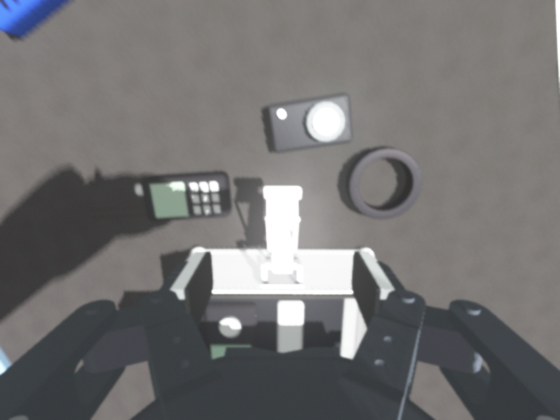

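View pics/s5z.png

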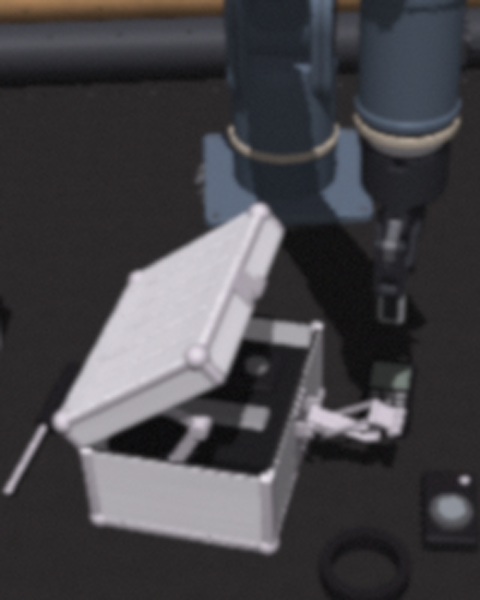

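```bash
python3 - <<'E'
from h import *
p,d,c=load('w5');W=cloud(d,c); crop(p,240,170,330,300,6*.75,'pics/w5z.png')
for v in range(180,290,4): print(v,[w2c(W[v,u]).round(0).tolist() for u in (264,268,273,283,293,298,301)])
E
```

```text
180 [[-192.0, -23.0, 0.0], [-192.0, -18.0, -1.0], [-192.0, -12.0, 1.0], [-192.0, 1.0, -0.0], [-192.0, 14.0, -1.0], [-192.0, 21.0, -0.0], [-192.0, 25.0, -0.0]]
184 [[-186.0, -23.0, -1.0], [-187.0, -18.0, -0.0], [-186.0, -12.0, -2.0], [-187.0, 1.0, 1.0], [-187.0, 14.0, 0.0], [-187.0, 21.0, 0.0], [-187.0, 25.0, 0.0]]
188 [[-181.0, -23.0, 0.0], [-203.0, -14.0, 98.0], [-203.0, -9.0, 99.0], [-203.0, 1.0, 98.0], [nan, nan, nan], [-203.0, 15.0, 98.0], [-181.0, 25.0, 0.0]]
192 [[-176.0, -24.0, -1.0], [-199.0, -14.0, 101.0], [-199.0, -9.0, 100.0], [-199.0, 1.0, 99.0], [-199.0, 10.0, 100.0], [-199.0, 15.0, 101.0], [-176.0, 25.0, -1.0]]
196 [[-171.0, -24.0, 0.0], [-195.0, -14.0, 98.0], [-195.0, -9.0, 98.0], [-194.0, 1.0, 97.0], [-195.0, 11.0, 98.0], [-194.0, 16.0, 96.0], [-170.0, 25.0, -1.0]]
200 [[-165.0, -24.0, 0.0], [-165.0, -18.0, 1.0], [-191.0, -9.0, 99.0], [-191.0, 1.0, 99.0], [-191.0, 11.0, 101.0], [-165.0, 21.0, 1.0], [-165.0, 25.0, -1.0]]
204 [[-159.0, -24.0, -1.0], [-160.0, -19.0, -0.0], [-187.0, -9.0, 101.0], [-187.0, 1.0, 101.0], [-187.0, 11.0, 99.0], [-160.0, 21.0, -1.0], [-160.0, 2
[... 2652 characters left out ...]
0, 92.0], [-97.0, 13.0, 70.0], [-101.0, 18.0, 77.0], [-107.0, 21.0, 90.0]]
276 [[-103.0, -20.0, 91.0], [-96.0, -16.0, 79.0], [-97.0, -10.0, 79.0], [-96.0, 1.0, 79.0], [-97.0, 12.0, 80.0], [-96.0, 18.0, 78.0], [-102.0, 21.0, 90.0]]
280 [[-98.0, -20.0, 91.0], [-97.0, -16.0, 88.0], [-97.0, -10.0, 88.0], [-96.0, 1.0, 87.0], [-97.0, 12.0, 89.0], [-97.0, 18.0, 89.0], [-99.0, 21.0, 92.0]]
284 [[-98.0, -19.0, 99.0], [-98.0, -15.0, 99.0], [-97.0, -10.0, 97.0], [-96.0, 1.0, 97.0], [-96.0, 12.0, 96.0], [-98.0, 17.0, 100.0], [-97.0, 20.0, 98.0]]
288 [[-95.0, -19.0, 102.0], [-95.0, -15.0, 102.0], [-95.0, -10.0, 102.0], [-95.0, 1.0, 102.0], [-95.0, 12.0, 102.0], [-94.0, 17.0, 100.0], [-95.0, 20.0, 101.0]]
```

View pics/w5z.png

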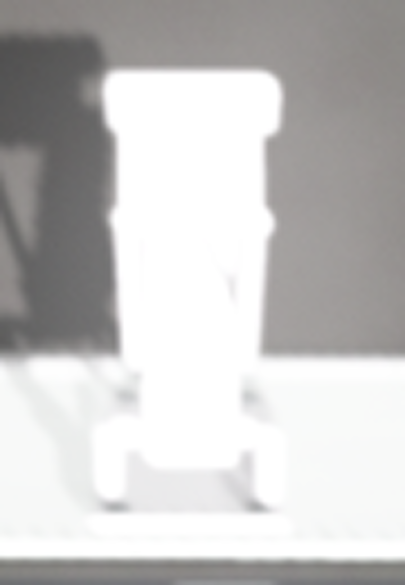

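>>> jog_arm(commands=[0.65,0.0007,0.0002,-0.0738,0,0,0,0.65,0.0007,0.0002,-0.0738,0,0,0,0.65,0.0007,0.0002,-0.0738,0,0,0,0.65,0.0007,0.0002,-0.0738,0,0,0,0.65,0,0,0,0,0,0,0,0,0,0,0,0,0,0,0,0,0,0,0,0,0,0,0,0,0,0,0,0,0,0,0,0,0,0,0,0,0,0,0,0,0], force=20)

```text
t: 7.55
tool_pos: [0.6099, 0.0767, 0.0919]
ee_rot: [2.517, 1.881, 0.0]
contact_force: [-0.7, 0.3, 0.6]
opening: -0.0
```

```bash
python3 - <<'E'
from h import *
st(); snap('wrist','w6'); p,_,_=snap('side','s6');  crop(p,150,60,350,310,2.4,'pics/s6z.png')
E
```

```text
7.55 case [-197.9757    1.6781   91.9491] F [-0.6892  0.323   0.5636] op -0.00047698552971456266 q [ 0.0826  0.6528 -0.4579  1.7448  0.3721  0.8309 -0.8351]
[[-1.     -0.0024 -0.    ]
 [-0.0024  1.      0.    ]
 [ 0.      0.     -1.    ]]
```

View pics/w6.png

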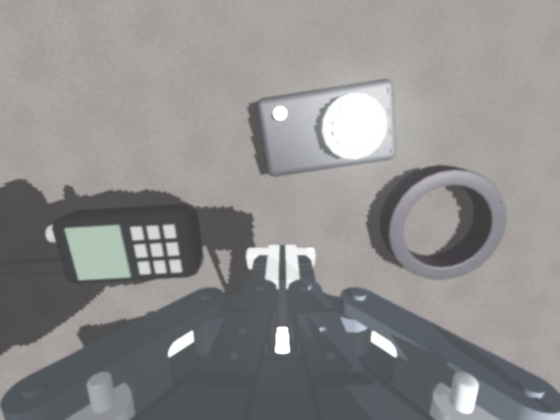

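View pics/s6z.png

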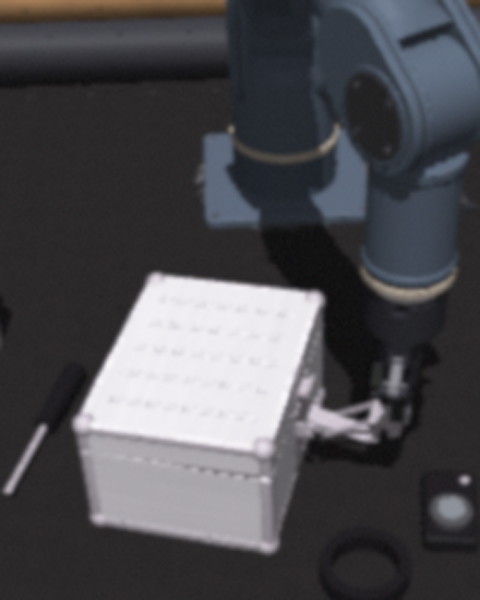

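```bash
python3 - <<'E'
from h import *
p,d,c=load('w6');W=cloud(d,c); crop(p,220,220,340,370,4,'pics/w6z.png')
for v in range(240,300,4): print(v,[w2c(W[v,u]).round(0).tolist() for u in (246,252,258,270,282,294,306,312)])
E
```

```text
240 [[-169.0, -29.0, 0.0], [-169.0, -24.0, -1.0], [-169.0, -19.0, 0.0], [-169.0, -9.0, -1.0], [-169.0, 2.0, -0.0], [-169.0, 12.0, -1.0], [-169.0, 22.0, 1.0], [-169.0, 27.0, 0.0]]
244 [[-166.0, -29.0, 0.0], [-165.0, -24.0, -0.0], [-165.0, -19.0, -1.0], [-165.0, -9.0, -2.0], [-165.0, 2.0, -1.0], [-165.0, 12.0, -1.0], [-166.0, 22.0, 0.0], [-165.0, 28.0, -0.0]]
248 [[-162.0, -29.0, 1.0], [-203.0, -14.0, 95.0], [-203.0, -11.0, 95.0], [-209.0, -4.0, 108.0], [-209.0, 2.0, 109.0], [-209.0, 7.0, 108.0], [-203.0, 14.0, 94.0], [-203.0, 17.0, 94.0]]
252 [[-202.0, -17.0, 96.0], [-202.0, -14.0, 97.0], [-202.0, -11.0, 97.0], [-209.0, -4.0, 112.0], [-209.0, 1.0, 112.0], [-209.0, 7.0, 113.0], [-202.0, 14.0, 97.0], [-202.0, 17.0, 96.0]]
256 [[-200.0, -17.0, 97.0], [-201.0, -14.0, 99.0], [-205.0, -10.0, 109.0], [-210.0, -4.0, 118.0], [-209.0, 1.0, 117.0], [-210.0, 7.0, 118.0], [-205.0, 13.0, 109.0], [-200.0, 17.0, 98.0]]
260 [[-150.0, -30.0, 0.0], [-198.0, -14.0, 98.0], [-205.0, -10.0, 112.0], [-210.0, -4.0, 122.0], [-209.0, 1.0, 121.0], [-209.0, 7.0, 121.0], [-205.0, 13.0, 112.0], [-198.0, 17.0, 98.0]
[... 993 characters left out ...]
 [-212.0, -7.0, 145.0], [-210.0, -3.0, 143.0], [-207.0, 1.0, 137.0], [-210.0, 6.0, 143.0], [-212.0, 10.0, 145.0], [-210.0, 13.0, 142.0]]
288 [[-210.0, -11.0, 145.0], [-210.0, -9.0, 145.0], [-211.0, -7.0, 147.0], [-210.0, -3.0, 145.0], [-205.0, 1.0, 137.0], [-211.0, 6.0, 146.0], [-211.0, 10.0, 147.0], [-210.0, 12.0, 146.0]]
292 [[-210.0, -11.0, 148.0], [-210.0, -9.0, 148.0], [-210.0, -7.0, 148.0], [-210.0, -3.0, 148.0], [-204.0, 1.0, 137.0], [-210.0, 6.0, 148.0], [-210.0, 10.0, 147.0], [-210.0, 12.0, 147.0]]
296 [[-211.0, -11.0, 152.0], [-210.0, -9.0, 151.0], [-210.0, -7.0, 150.0], [-211.0, -3.0, 152.0], [-201.0, 1.0, 136.0], [-210.0, 6.0, 150.0], [-209.0, 10.0, 149.0], [-210.0, 12.0, 150.0]]
```

View pics/w6z.png

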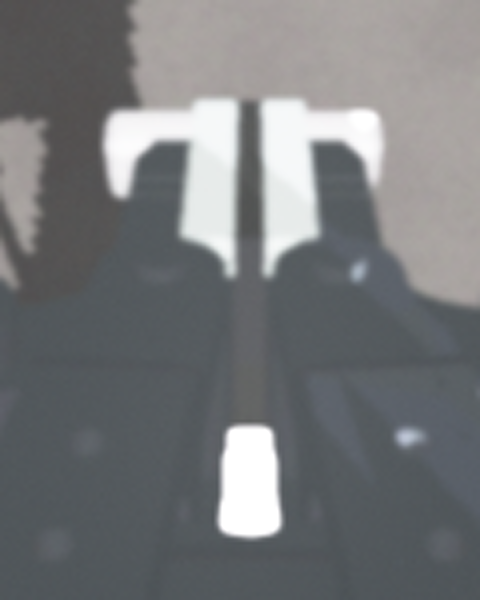

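```bash
python3 - <<'E'
from h import *
print(env.tip_reach)
s=env.state(); T=s['tool_pos']
for f,tz in (('s6',T),('s5',c2w((-196.7,-.5,239.9)))):
    p,d,c=load(f); 
    for dz,col in ((0,(0,0,255)),(-.017,(0,255,0)),(.017,(255,0,0)),(.052,(255,255,0))):
        u,v=proj(tz+[0,0,dz],c)[0]; print(f,dz,u,v); cv2.circle(p,(int(u*8),int(v*8)),8,col,-1,cv2.LINE_AA,3)
    crop(p,270,140,360,260,5,f'pics/{f}m.png')
p,d,c=load('w6')
for dz in (0,-.017,.017): print(proj(T+[0,0,dz],c))
E
```

```text
0.017
s6 0 315.1731460014622 236.44969432239316
s6 -0.017 314.84016898039226 241.3662637887482
s6 0.017 315.5124884271861 231.43913652596595
s6 0.052 316.2319711142897 220.81562082623972
s5 0 317.98194909095923 188.60668666333348
s5 -0.017 317.5911508060621 194.4419901165958
s5 0.017 318.3808862160796 182.64985605835298
s5 0.052 319.2289617197783 169.9866021327057
[[281.838  254.9313]]
[[281.8156 242.6669]]
[[281.8653 269.9012]]
```

View pics/s5m.png

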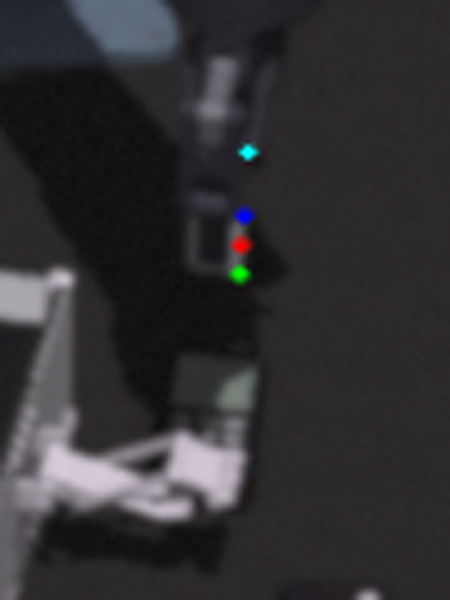

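View pics/s6m.png

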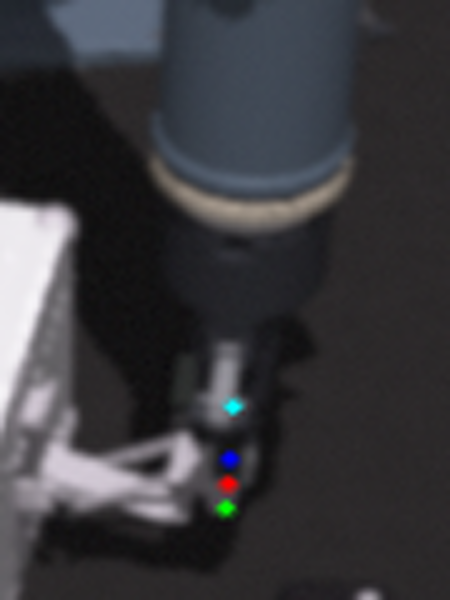

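```bash
python3 - <<'E'
from h import *
p,d,c=load('s6');W=cloud(d,c)
for v in range(214,246,2): print(v,[w2c(W[v,u]).round(0).tolist() for u in range(304,324,3)])
p,d,c=load('s5');W=cloud(d,c)
print()
for v in range(176,200,2): print(v,[w2c(W[v,u]).round(0).tolist() for u in range(304,322,3)])
E
```

```text
214 [[-148.0, -136.0, 35.0], [-157.0, -137.0, 36.0], [-184.0, 16.0, 175.0], [-194.0, 46.0, 203.0], [-201.0, 45.0, 204.0], [-207.0, 41.0, 202.0], [-212.0, 20.0, 184.0]]
216 [[-149.0, -130.0, 33.0], [-157.0, -136.0, 30.0], [-185.0, 21.0, 174.0], [-195.0, 49.0, 200.0], [-202.0, 50.0, 202.0], [-207.0, 32.0, 188.0], [-212.0, 20.0, 178.0]]
218 [[-150.0, -125.0, 31.0], [-159.0, -125.0, 32.0], [-185.0, 20.0, 167.0], [-196.0, 52.0, 197.0], [-202.0, 50.0, 197.0], [-206.0, 20.0, 171.0], [-212.0, 18.0, 170.0]]
220 [[-152.0, -115.0, 33.0], [-161.0, -113.0, 36.0], [-189.0, 54.0, 192.0], [-196.0, 56.0, 195.0], [-203.0, 56.0, 196.0], [-209.0, 45.0, 187.0], [-213.0, 17.0, 162.0]]
222 [[-154.0, -105.0, 34.0], [-162.0, -105.0, 36.0], [-191.0, 62.0, 193.0], [-197.0, 61.0, 193.0], [-204.0, 57.0, 192.0], [-210.0, 57.0, 193.0], [-200.0, -126.0, 25.0]]
224 [[-155.0, -100.0, 32.0], [-163.0, -98.0, 36.0], [-191.0, 63.0, 188.0], [-198.0, 64.0, 190.0], [-204.0, 63.0, 191.0], [-211.0, 58.0, 187.0], [-200.0, -131.0, 12.0]]
226 [[-157.0, -88.0, 36.0], [-164.0, -94.0, 32.0], [-190.0, 54.0, 174.0], [-197.0, 57.0, 17
[... 2569 characters left out ...]
0], [-133.0, -286.0, -2.0], [-185.0, 46.0, 271.0], [-191.0, 42.0, 269.0], [-197.0, 40.0, 268.0], [-169.0, -290.0, 1.0]]
192 [[-126.0, -272.0, 0.0], [-135.0, -275.0, -0.0], [-185.0, 49.0, 268.0], [-191.0, 44.0, 265.0], [-197.0, 39.0, 262.0], [-170.0, -284.0, -2.0]]
194 [[-128.0, -261.0, 2.0], [-137.0, -262.0, 2.0], [-148.0, -245.0, 18.0], [-154.0, -271.0, -2.0], [-198.0, 42.0, 259.0], [-172.0, -272.0, 0.0]]
196 [[-130.0, -249.0, 4.0], [-138.0, -253.0, 2.0], [-149.0, -237.0, 18.0], [-155.0, -261.0, -1.0], [-164.0, -260.0, 1.0], [-173.0, -265.0, -1.0]]
198 [[-131.0, -245.0, 0.0], [-140.0, -246.0, 1.0], [-152.0, -222.0, 22.0], [-157.0, -253.0, -2.0], [-166.0, -250.0, 2.0], [-174.0, -254.0, 1.0]]
```

```bash
python3 - <<'E'
from h import *
T={'w2':(18.03,99.38,175.43),'w3':(46.33,100.27,142.6),'w5':(-196.7,-.5,239.9),'w6':(-198,1.7,91.9),'w1':(-73.3,78.3,462.7)}
for f in T:
    p,d,c=load(f); K,Rm,t=c
    # tool frame of this snapshot: camera fixed in tool; express cloud in tool frame
    W=cloud(d,c)
    th=np.radians(40.03) if f in('w1','w2','w3') else 0
    z=np.array([np.sin(th),0,-np.cos(th)]); x=np.array([-np.cos(th),0,-np.sin(th)]); y=np.array([0,1.,0])
    Q=(W-C)@M*1000-np.array(T[f]); Q=np.stack([Q@x,Q@y,Q@z],-1)
    cam=(w2c(-Rm.T@t)-np.array(T[f])); print(f,'cam tool',cam@x,cam@y,cam@z)
    m=(abs(Q[...,0])<14)&(abs(Q[...,1])<50)&(Q[...,2]>-60)&(Q[...,2]<40)
    for lo,hi in((-50,-12),(-12,0),(0,12),(12,50)):
        mm=m&(Q[...,1]>lo)&(Q[...,1]<hi)
        if mm.sum()>20: print(lo,hi,mm.sum(),'zmax',np.percentile(Q[...,2][mm],[50,90,98]), 'y',np.percentile(Q[...,1][mm],[5,95]))
E
```

```text
w2 cam tool 70.33625072654208 -0.24292473133667158 -150.40233694897756
-50 -12 2762 zmax [-44.5111 -20.9275 -13.9899] y [-42.5254 -21.6446]
-12 0 364 zmax [35.0871 37.9418 39.5205] y [-7.9758 -0.2073]
0 12 354 zmax [35.7828 39.1184 39.8548] y [0.4466 8.8196]
12 50 2741 zmax [-44.3812 -20.7146 -13.9198] y [20.8797 41.6515]
w3 cam tool 70.29985396834864 -0.38191398387382947 -150.44172745319685
-50 -12 1729 zmax [-53.3141 -23.582  -15.7995] y [-38.0162 -12.6578]
-12 0 1728 zmax [-26.998   -6.581   -1.0734] y [-11.3988  -1.2147]
0 12 1691 zmax [-33.2536  -6.1907  -3.0066] y [ 1.3212 11.3342]
12 50 1684 zmax [-53.0562 -18.6664  36.163 ] y [12.6578 37.2475]
w5 cam tool 69.65467447720073 -0.6325055519030125 -150.74226783162558
-50 -12 2411 zmax [-40.1985 -23.0763 -17.5752] y [-46.7015 -34.3988]
12 50 2434 zmax [-40.5608 -23.2123 -17.725 ] y [33.5299 45.8148]
w6 cam tool 70.2714429372042 -0.5189088075841444 -150.5100383480572
-50 -12 983 zmax [-54.6186  -5.3101  -2.8307] y [-32.3704 -12.3692]
-12 0 1923 zmax [-45.1301 -19.4608  -5.1936] y [-11.1719  -0.5954]
0 12 1859 zmax [-45.2026 -18.7018  -4.7592] y [ 0.5482 11.2631]
12 50 795 zmax [-55.6804  -6.2123  -3.0865] y [12.3437 31.9525]
w1 cam tool 70.63665209491796 -0.4345739724010542 -150.3147321832535
-50 -12 2664 zmax [-42.4083 -21.6737 -14.7401] y [-44.7831 -25.9574]
12 50 2652 zmax [-42.5566 -21.4331 -14.8107] y [25.0422 44.2487]
```

Both the wrist and side depth show the fingertips about 9–17 mm behind the reported TCP, where the interface text says 17 mm ahead. The jaws therefore shut just above the tab. The lid is already down. I'll go about 18 mm lower and pinch the tab again.

>>> jog_arm(commands=[0.65,0,0,0.006,0,0,0,0.65,-0.0019,0.0006,0,0,0,0,0.65,0,0,0,0,0,0,0.65,0,0,-0.02,0,0,0,0.65,0,0,-0.022,0,0,0,0.3,0,0,0,0,0,0,0,0,0,0,0,0,0,0,0,0,0,0,0,0,0,0,0,0,0,0,0,0,0,0,0,0,0,0], force=25)

```text
t: 8.65
tool_pos: [0.6083, 0.0764, 0.073]
ee_rot: [-2.517, -1.88, 0.003]
contact_force: [0.2, -2.9, -2.2]
opening: 0.406
```

```bash
python3 - <<'E'
from h import *
st(); p,_,_=snap('wrist','w7'); crop(p,180,180,380,330,4*.75,'pics/w7z.png')
E
```

```text
8.65 case [-197.1736    0.314    73.0087] F [ 0.2361 -2.8628 -2.2131] op 0.4063717547604248 q [ 0.0749  0.6746 -0.4461  1.7631  0.3878  0.794  -0.8498]
[[-1.     -0.0019  0.0012]
 [-0.0019  1.     -0.0015]
 [-0.0012 -0.0015 -1.    ]]
```

View pics/w7z.png

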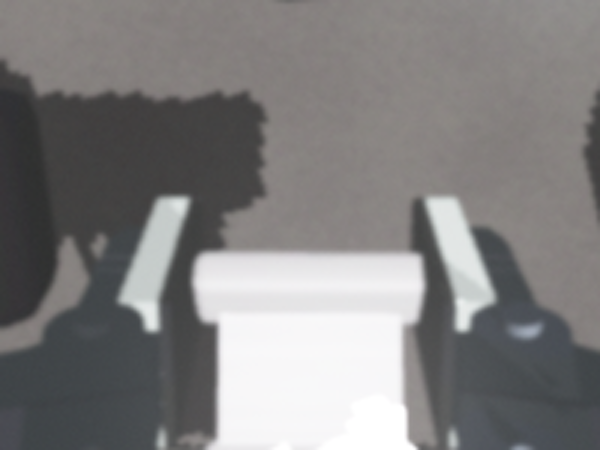

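```bash
cat >> h.py <<'E'
s_,c_=np.sin,np.cos
PIV=np.array([-111.,83.])
def pin(L): a=L-.31; return PIV+16*np.array([-s_(a),-c_(a)])
def bar(L,l): return pin(L)+58*np.array([-s_(l),c_(l)])
def tab(L,l): return bar(L,l)+15*np.array([-s_(l),c_(l)])+21*np.array([-c_(l),-s_(l)])
def rows(Ps):  # consecutive (x,z) case mm -> world shift units
    for a,b in zip(Ps[:-1],Ps[1:]):
        d=M@np.array([b[0]-a[0],0,b[1]-a[1]])/1000/.5; print(np.round(d,4).tolist())
E
python3 - <<'E'
from h import *
Ls=np.linspace(1.29,2.25,9); Ps=[tab(L,2.31-L-.03*min(1,i)) for i,L in enumerate(Ls)]
print(np.array(Ps)); Ps[0]=tab(1.29,1.02); rows(Ps)
for L,l in((2.25,.03),(2.25,-.2),(2.25,-.42),(2.0,-.43),(1.7,-.43),(1.4,-.41)): print(L,l,'bar',bar(L,l),'tab',tab(L,l))
E
```

```text
[[-197.4825   94.3991]
 [-194.5967  106.7639]
 [-191.1507  116.6005]
 [-186.5519  125.9539]
 [-180.8665  134.6895]
 [-174.1762  142.6817]
 [-166.5772  149.8154]
 [-158.1789  155.9882]
 [-149.1021  161.1112]]
[-0.0016, -0.0055, 0.0247]
[-0.002, -0.0066, 0.0197]
[-0.0026, -0.0088, 0.0187]
[-0.0032, -0.0109, 0.0175]
[-0.0038, -0.0128, 0.016]
[-0.0043, -0.0146, 0.0143]
[-0.0048, -0.0161, 0.0123]
[-0.0052, -0.0174, 0.0102]
2.25 0.03 bar [-127.6616  146.7479] tab [-149.1021  161.1112]
2.25 -0.2 bar [-114.399   145.6178] tab [-132.0004  164.4909]
2.25 -0.42 bar [-102.2717  141.7331] tab [-115.3302  163.9924]
2.0 -0.43 bar [-102.708   137.6228] tab [-115.5432  160.0115]
1.7 -0.43 bar [-102.5607  132.843 ] tab [-115.3959  155.2318]
1.4 -0.41 bar [-102.0667  128.7932] tab [-115.3471  150.9209]
```

>>> jog_arm(commands=[0,-0.0016,-0.0055,0.0247,0,0,0,0,-0.002,-0.0066,0.0197,0,0,0,0,-0.0026,-0.0088,0.0187,0,0,0,0,-0.0032,-0.0109,0.0175,0,0,0,0,-0.0038,-0.0128,0.016,0,0,0,0,-0.0043,-0.0146,0.0143,0,0,0,0,-0.0048,-0.0161,0.0123,0,0,0,0,-0.0052,-0.0174,0.0102,0,0,0,0,0,0,0,0,0,0,0,0,0,0,0,0,0])

```text
t: 9.7
tool_pos: [0.595, 0.0311, 0.1402]
ee_rot: [-2.516, -1.88, -0.0]
contact_force: [2.3, -0.0, 1.1]
opening: 0.407
```

```bash
python3 - <<'E'
from h import *
st(); p,_,_=snap('wrist','w8'); p,_,_=snap('side','s8'); crop(p,230,170,350,270,5,'pics/s8z.png')
E
```

```text
9.7 case [-150.0393    0.4806  140.2018] F [ 2.3405 -0.0324  1.0651] op 0.40711740993921575 q [ 0.1826  0.5745 -0.4906  1.7475  0.3311  0.9027 -0.736 ]
[[-1.     -0.0025 -0.0007]
 [-0.0025  1.     -0.0005]
 [ 0.0007 -0.0005 -1.    ]]
```

View pics/w8.png

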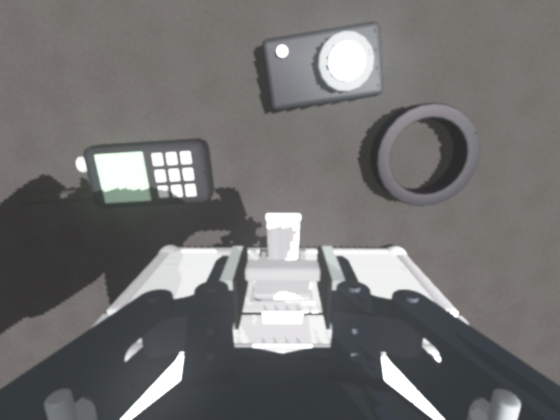

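View pics/s8z.png

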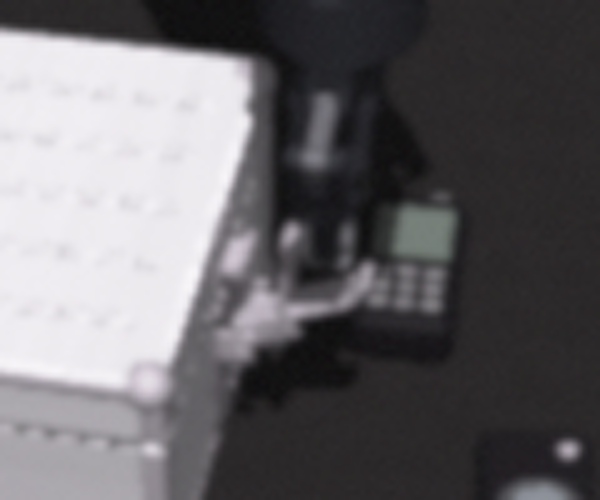

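```bash
python3 - <<'E'
from h import *
p,d,c=load('w8');W=cloud(d,c); crop(p,225,200,340,360,3.7,'pics/w8z.png')
for v in range(208,352,4): print(v,[w2c(W[v,u]).round(0).tolist() for u in (255,270,276,283,290,311)])
p,d,c=load('s8');W=cloud(d,c)
print([(q,w2c(W[q[1],q[0]]).round(0).tolist()) for q in ((304,224),(302,225),(299,230),(288,217),(288,220),(278,220),(276,224),(283,233))])
E
```

```text
208 [[-135.0, -26.0, -1.0], [-135.0, -11.0, -1.0], [-136.0, -5.0, 0.0], [-135.0, 1.0, -1.0], [-135.0, 8.0, -1.0], [-136.0, 29.0, 0.0]]
212 [[-131.0, -26.0, -1.0], [-131.0, -12.0, -2.0], [-131.0, -5.0, -0.0], [-132.0, 1.0, 0.0], [-131.0, 9.0, -1.0], [-132.0, 29.0, 0.0]]
216 [[-127.0, -27.0, -1.0], [-167.0, -7.0, 125.0], [-167.0, -3.0, 124.0], [-167.0, 1.0, 124.0], [-167.0, 5.0, 125.0], [-127.0, 30.0, -1.0]]
220 [[-123.0, -27.0, 0.0], [-164.0, -7.0, 123.0], [-164.0, -3.0, 124.0], [-164.0, 1.0, 124.0], [-164.0, 5.0, 124.0], [-123.0, 30.0, -2.0]]
224 [[-119.0, -27.0, -0.0], [-159.0, -7.0, 115.0], [-159.0, -3.0, 115.0], [-159.0, 1.0, 116.0], [-159.0, 5.0, 114.0], [-119.0, 30.0, -0.0]]
228 [[-114.0, -27.0, -0.0], [-156.0, -7.0, 113.0], [-155.0, -3.0, 111.0], [-156.0, 1.0, 113.0], [-156.0, 5.0, 113.0], [-115.0, 30.0, 0.0]]
232 [[-110.0, -27.0, 1.0], [-152.0, -7.0, 112.0], [-152.0, -3.0, 110.0], [-152.0, 1.0, 111.0], [-152.0, 5.0, 111.0], [-111.0, 30.0, 1.0]]
236 [[-106.0, -27.0, -0.0], [-149.0, -7.0, 111.0], [-149.0, -3.0, 109.0], [-149.0, 1.0, 109.0], [-149.0, 5.0, 109.0], [-106.0, 30.0, -
[... 3482 characters left out ...]
]
340 [[-96.0, -15.0, 141.0], [-96.0, -7.0, 141.0], [-96.0, -3.0, 140.0], [-97.0, 1.0, 141.0], [-96.0, 5.0, 140.0], [-93.0, 18.0, 137.0]]
344 [[-96.0, -15.0, 144.0], [-96.0, -6.0, 144.0], [-96.0, -3.0, 144.0], [-96.0, 1.0, 144.0], [-96.0, 5.0, 143.0], [-96.0, 17.0, 144.0]]
348 [[-160.0, -7.0, 221.0], [-95.0, -6.0, 146.0], [-94.0, -3.0, 145.0], [-95.0, 1.0, 146.0], [-95.0, 5.0, 145.0], [-160.0, 8.0, 221.0]]
[((304, 224), [-169.0, -2.0, 124.0]), ((302, 225), [-164.0, 3.0, 124.0]), ((299, 230), [-159.0, 9.0, 113.0]), ((288, 217), [-130.0, 6.0, 147.0]), ((288, 220), [-132.0, 15.0, 145.0]), ((278, 220), [-106.0, 6.0, 133.0]), ((276, 224), [-102.0, 11.0, 123.0]), ((283, 233), [-119.0, 9.0, 95.0])]
```

View pics/w8z.png

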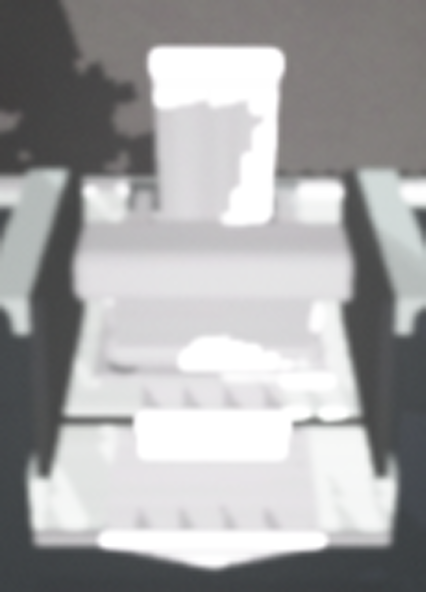

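```bash
python3 - <<'E'
from h import *
wp=[(2.03,.04),(2.1,-.06),(2.12,-.16),(2.12,-.26),(2.12,-.36),(2.08,-.425),(1.95,-.44)]
print(np.array([[*tab(*w),*bar(*w)] for w in wp])); rows([tab(*w) for w in wp])
E
```

```text
[[-150.7247  157.4802 -129.1416  143.332 ]
 [-143.202   160.6071 -123.1392  144.3749]
 [-135.646   162.2041 -117.304   144.05  ]
 [-128.0717  162.736  -111.6338  142.8415]
 [-120.4822  162.5091 -106.1125  141.0729]
 [-115.716   161.3308 -102.769   139.0065]
 [-114.8679  159.098  -102.2572  136.582 ]]
[-0.0043, -0.0144, 0.0063]
[-0.0043, -0.0145, 0.0032]
[-0.0043, -0.0145, 0.0011]
[-0.0043, -0.0145, -0.0005]
[-0.0027, -0.0091, -0.0024]
[-0.0005, -0.0016, -0.0045]
```

>>> jog_arm(commands=[0,-0.0043,-0.0144,0.0063,0,0,0,0,-0.0043,-0.0145,0.0032,0,0,0,0,-0.0043,-0.0145,0.0011,0,0,0,0,-0.0043,-0.0145,-0.0005,0,0,0,0,-0.0027,-0.0091,-0.0024,0,0,0,0,-0.0005,-0.0016,-0.0045,0,0,0,0,0,0,0,0,0,0,0,0,0,0,0,0,0,0,0,0,0,0,0,0,0,0,0,0,0,0,0])

```text
t: 10.8
tool_pos: [0.5847, -0.0034, 0.1413]
ee_rot: [-2.516, -1.881, 0.002]
contact_force: [3.5, 0.8, -0.4]
opening: 0.411
```

```bash
python3 - <<'E'
from h import *
st(); p,d,c=snap('wrist','w9'); crop(p,225,200,340,360,3.7,'pics/w9z.png')
W=cloud(d,c)
for v in range(212,352,4): print(v,[w2c(W[v,u]).round(0).tolist() for u in (257,270,276,290,308)])
E
```

```text
10.8 case [-113.993     0.4214  141.2824] F [ 3.5493  0.7557 -0.444 ] op 0.4111055679155403 q [ 0.2446  0.5594 -0.4932  1.7747  0.3285  0.8913 -0.6812]
[[-1.     -0.0029  0.0003]
 [-0.0029  1.     -0.0012]
 [-0.0003 -0.0012 -1.    ]]
212 [[-95.0, -25.0, -1.0], [-124.0, -8.0, 94.0], [-124.0, -4.0, 94.0], [-124.0, 6.0, 94.0], [-95.0, 26.0, -1.0]]
216 [[-95.0, -24.0, 13.0], [-121.0, -8.0, 93.0], [-120.0, -4.0, 92.0], [-121.0, 6.0, 93.0], [-95.0, 25.0, 13.0]]
220 [[-115.0, -18.0, 84.0], [-117.0, -8.0, 92.0], [-117.0, -4.0, 92.0], [-117.0, 6.0, 91.0], [-114.0, 19.0, 83.0]]
224 [[-112.0, -18.0, 85.0], [-114.0, -8.0, 91.0], [-114.0, -4.0, 90.0], [-114.0, 6.0, 92.0], [-114.0, 18.0, 91.0]]
228 [[-109.0, -18.0, 86.0], [-111.0, -8.0, 91.0], [-111.0, -4.0, 89.0], [-111.0, 6.0, 90.0], [-111.0, 18.0, 92.0]]
232 [[-106.0, -18.0, 85.0], [-107.0, -8.0, 89.0], [-108.0, -4.0, 90.0], [-107.0, 6.0, 89.0], [-108.0, 19.0, 91.0]]
236 [[-103.0, -18.0, 85.0], [-104.0, -8.0, 89.0], [-104.0, -4.0, 88.0], [-104.0, 6.0, 89.0], [-105.0, 19.0, 90.0]]
240 [[-100.0, -18.0, 85.0], [-97.0, -9.0, 78.0], [-96.0, -4.0, 76
[... 2472 characters left out ...]
0, 15.0, 150.0]]
328 [[-75.0, -13.0, 151.0], [-75.0, -6.0, 150.0], [-74.0, -3.0, 149.0], [-74.0, 5.0, 149.0], [-75.0, 15.0, 150.0]]
332 [[nan, nan, nan], [-72.0, -6.0, 150.0], [-72.0, -3.0, 150.0], [-72.0, 5.0, 150.0], [-72.0, 15.0, 150.0]]
336 [[-69.0, -13.0, 150.0], [-70.0, -6.0, 150.0], [-69.0, -3.0, 150.0], [-69.0, 5.0, 149.0], [-70.0, 15.0, 150.0]]
340 [[-67.0, -13.0, 150.0], [-67.0, -6.0, 151.0], [-67.0, -3.0, 150.0], [-66.0, 5.0, 149.0], [-67.0, 15.0, 150.0]]
344 [[-64.0, -13.0, 150.0], [-64.0, -6.0, 149.0], [-64.0, -3.0, 150.0], [-63.0, 5.0, 149.0], [-63.0, 15.0, 149.0]]
348 [[-124.0, -7.0, 222.0], [-61.0, -6.0, 149.0], [-61.0, -3.0, 149.0], [-61.0, 5.0, 150.0], [-124.0, 7.0, 222.0]]
```

View pics/w9z.png

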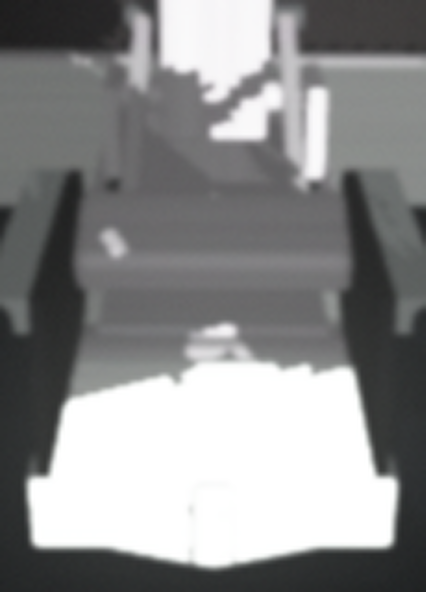

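```bash
python3 - <<'E'
from h import *
for f,(v0,v1) in dict(w9=(150,226),w8=(226,256),w5=(226,262)).items():
    p,d,c=load(f);W=cloud(d,c); Q=(W[v0:v1,272:293].reshape(-1,3)-C)@M*1000
    r=np.hypot(Q[:,0]+111,Q[:,2]-83); m=(Q[:,2]>60)&(Q[:,2]<140)&(r<58)&(r>12)&(Q[:,0]<-115)&(abs(Q[:,1])<11)
    Q=Q[m]; k=np.polyfit(Q[:,0],Q[:,2],1); print(f,len(Q),Q[:,0].min(),Q[:,0].max(),'L',np.pi/2+np.arctan(-k[0]),'at -111:',np.polyval(k,-111))
p,d,c=load('w9');W=cloud(d,c)
for v in range(150,212,5): print(v,[w2c(W[v,u]).round(0).tolist() for u in (276,283,290)])
# tab tilt fit
Q=(W[252:266,262:300].reshape(-1,3)-C)@M*1000; k=np.polyfit(Q[:,2],Q[:,0],1); print('tab face dx/dz',k, np.arctan(k[0]))
E
```

```text
w9 1342 -164.03026117167173 -117.13151431670279 L 1.8635382264608304 at -111: 90.34671537917994
w8 628 -157.60259957003575 -131.21933503979326 L 2.0279899015244696 at -111: 90.76077756745504
w5 583 -156.367820063268 -122.45249303284668 L 1.3106489440601032 at -111: 89.40829870035093
150 [[-167.0, -3.0, 110.0], [-167.0, 1.0, 112.0], [-167.0, 5.0, 111.0]]
155 [[-164.0, -3.0, 107.0], [-163.0, 1.0, 106.0], [-163.0, 5.0, 106.0]]
160 [[-160.0, -3.0, 106.0], [-160.0, 1.0, 105.0], [-160.0, 5.0, 106.0]]
165 [[-157.0, -4.0, 104.0], [-157.0, 1.0, 105.0], [-157.0, 5.0, 105.0]]
170 [[-154.0, -4.0, 103.0], [-154.0, 1.0, 103.0], [-154.0, 5.0, 103.0]]
175 [[-150.0, -4.0, 101.0], [-151.0, 1.0, 102.0], [-151.0, 5.0, 103.0]]
180 [[-147.0, -4.0, 101.0], [-147.0, 1.0, 102.0], [-147.0, 5.0, 102.0]]
185 [[-144.0, -4.0, 101.0], [-144.0, 1.0, 100.0], [-144.0, 5.0, 100.0]]
190 [[-140.0, -4.0, 99.0], [-140.0, 1.0, 99.0], [-140.0, 5.0, 99.0]]
195 [[-137.0, -4.0, 98.0], [-137.0, 1.0, 99.0], [-137.0, 5.0, 98.0]]
200 [[-133.0, -4.0, 97.0], [-133.0, 1.0, 96.0], [-133.0, 6.0, 96.0]]
205 [[-129.0, -4.0, 96.0], [-129.
[... 345 characters left out ...]
n illegal value
 ** On entry to DLASCL parameter number  5 had an illegal value
 ** On entry to DLASCL parameter number  4 had an illegal valueTraceback (most recent call last):
  File "<stdin>", line 9, in <module>
    c, resids, rank, s = lstsq(lhs, rhs, rcond)
                         ~~~~~^^^^^^^^^^^^^^^^^
    x, resids, rank, s = _umath_linalg.lstsq(a, b, rcond,
                         ~~~~~~~~~~~~~~~~~~~^^^^^^^^^^^^^
                                             signature=signature)
                                             ^^^^^^^^^^^^^^^^^^^^
    raise LinAlgError("SVD did not converge in Linear Least Squares")
numpy.linalg.LinAlgError: SVD did not converge in Linear Least Squares
```

```bash
python3 - <<'E'
from h import *
wp=[(1.863,-.409),(1.86,-.445),(1.7,-.445),(1.55,-.435),(1.4,-.415)]
print(np.array([[*tab(*w),*bar(*w)] for w in wp])); rows([tab(*w) for w in wp])
E
```

```text
[[-117.2338  158.0457 -103.9313  135.9314]
 [-114.5279  157.5975 -102.03    135.0187]
 [-114.2706  155.0532 -101.7727  132.4744]
 [-114.4139  152.8544 -101.6907  130.4017]
 [-114.9706  150.8707 -101.801   128.677 ]]
[-0.0015, -0.0052, -0.0009]
[-0.0001, -0.0005, -0.0051]
[0.0001, 0.0003, -0.0044]
[0.0003, 0.0011, -0.004]
```

>>> jog_arm(commands=[0,-0.001,-0.0031,0.0005,0,0,0,0,-0.001,-0.0031,0,0,0,0,0,0,0,0,0,0,0,0,0,0,-0.0035,0,0,0,0,0,0,-0.0035,0,0,0,0,0,0,-0.0035,0,0,0,0,0,0,-0.0035,0,0,0,0,0,0,-0.0025,0,0,0,0,0,0,0,0,0,0,0,0,0,0,0,0,0], force=30)

```text
t: 11.85
tool_pos: [0.5837, -0.0063, 0.1335]
ee_rot: [-2.516, -1.881, 0.001]
contact_force: [2.7, 1.8, 4.5]
opening: 0.409
```

```bash
cat >> h.py <<'E'
def latch(f):
    p,d,c=load(f);W=cloud(d,c); Q=(W[:,272:293].reshape(-1,3)-C)@M*1000
    r=np.hypot(Q[:,0]+111,Q[:,2]-83); m=(Q[:,2]>15)&(Q[:,2]<140)&(r<56)&(r>12)&(Q[:,0]<-117)&(abs(Q[:,1])<9)
    Q=Q[m]; k=np.polyfit(Q[:,0],Q[:,2],1); r=Q[:,2]-np.polyval(k,Q[:,0]); Q=Q[abs(r)<2.5]; k=np.polyfit(Q[:,0],Q[:,2],1)
    print(f,len(Q),Q[:,0].min(),Q[:,0].max(),'L',np.pi/2+np.arctan(-k[0]),'at -111:',np.polyval(k,-111))
def tabz(f,v0,v1,us=(257,270,276,290,308),dv=3):
    p,d,c=load(f);W=cloud(d,c)
    for v in range(v0,v1,dv): print(v,[w2c(W[v,u]).round(1).tolist() for u in us])
E
python3 - <<'E'
from h import *
st(); p,d,c=snap('wrist','w10'); crop(p,225,200,340,360,3.7,'pics/w10z.png')
latch('w9');latch('w10'); tabz('w10',236,300)
p,_,_=snap('side','s10'); crop(p,230,170,350,270,5,'pics/s10z.png')
E
```

```text
11.85 case [-110.873     0.2995  133.481 ] F [2.6717 1.808  4.4678] op 0.409290915319123 q [ 0.2472  0.5669 -0.4895  1.7859  0.3352  0.8731 -0.6825]
[[-1.     -0.0028  0.    ]
 [-0.0028  1.     -0.001 ]
 [-0.     -0.001  -1.    ]]
w9 1286 -162.16429352398637 -117.13151431670279 L 1.862573908071885 at -111: 90.37088466589938
w10 1431 -166.74716137711678 -121.97495564907092 L 1.354319855942116 at -111: 89.88471252928957
236 [[-100.1, -17.8, 78.3], [-96.5, -8.8, 69.1], [-96.6, -4.2, 69.4], [-97.0, 6.3, 70.3], [-103.3, 18.3, 86.1]]
239 [[-97.9, -17.8, 78.6], [-96.6, -8.5, 75.4], [-96.6, -4.1, 75.5], [-96.8, 6.1, 75.7], [-102.0, 18.1, 88.6]]
242 [[-96.8, -17.6, 81.5], [-96.8, -8.3, 81.4], [-96.5, -4.0, 80.8], [-96.9, 6.0, 81.8], [-99.0, 18.4, 86.7]]
245 [[-96.4, -17.3, 86.0], [-96.7, -8.1, 86.7], [-96.8, -3.9, 87.0], [-96.6, 5.9, 86.4], [-97.2, 18.3, 87.8]]
248 [[-107.6, -14.6, 116.6], [-96.6, -7.9, 91.6], [-96.5, -3.8, 91.4], [-96.8, 5.7, 92.1], [-96.9, 18.0, 92.2]]
251 [[-118.6, -12.2, 145.3], [-119.1, -5.7, 146.4], [-118.8, -2.8, 145.8], [-118.8, 4.1, 145.6], [-118.9, 13.0, 145.9]]
254
[... 1165 characters left out ...]
5, 135.1]]
284 [[-96.7, -13.1, 139.1], [-96.4, -6.2, 138.6], [-96.5, -3.0, 138.7], [-96.5, 4.5, 138.7], [-95.9, 14.3, 137.6]]
287 [[-95.8, -13.0, 140.6], [-96.4, -6.1, 141.6], [-96.8, -2.9, 142.3], [-96.3, 4.5, 141.4], [-96.6, 13.9, 141.8]]
290 [[-95.6, -12.8, 143.3], [-95.8, -6.0, 143.6], [-95.5, -2.9, 143.1], [-95.8, 4.4, 143.5], [-95.7, 13.8, 143.3]]
293 [[-95.2, -12.6, 145.5], [-94.4, -6.0, 144.2], [-94.8, -2.8, 144.8], [-94.7, 4.4, 144.6], [-95.0, 13.7, 145.0]]
296 [[-94.7, -12.5, 147.4], [-94.4, -5.9, 146.9], [-94.4, -2.8, 146.9], [-94.5, 4.3, 147.0], [-94.1, 13.6, 146.4]]
299 [[-93.9, -12.4, 148.9], [-94.0, -5.8, 149.0], [-93.7, -2.8, 148.6], [-94.0, 4.3, 148.9], [-93.8, 13.4, 148.6]]
```

View pics/w10z.png

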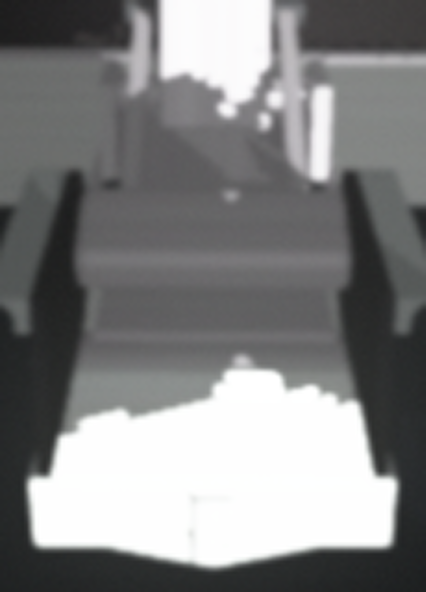

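View pics/s10z.png

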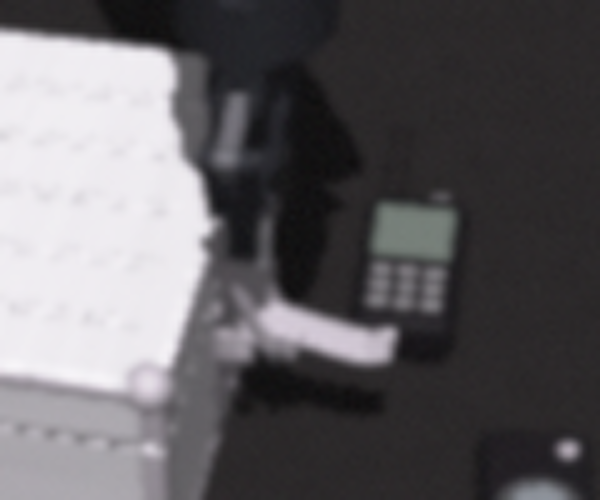

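The bar is in the groove at about case (-101, 128), with the lever at about 1.35 rad. I'm releasing the tab and backing off to look.

>>> jog_arm(commands=[0.7,0,0,0,0,0,0,0.7,0,0,0,0,0,0,0.7,0,0,0,0,0,0,0.7,0,0,0.04,0,0,0,0.7,0,0,0.04,0,0,0,0.7,0,0,0.04,0,0,0,0,0.0114,0.0383,0.012,0,0,0,0,0.0114,0.0383,0.012,0,0,0,0,0.0114,0.0383,0.012,0,0,0,0,0.0114,0.0383,0.012,0,0,0], force=25)

```text
t: 12.95
tool_pos: [0.606, 0.0702, 0.2172]
ee_rot: [-2.516, -1.88, 0.004]
contact_force: [-0.6, 0.0, -0.4]
opening: 0.019
```

```bash
python3 - <<'E'
from h import *
st(); p,d,c=snap('wrist','w11'); crop(p,200,160,370,360,3,'pics/w11z.png')
latch('w11'); tabz('w11',170,330,(268,276,283,290,299),5)
E
```

```text
12.95 case [-190.6023   -0.1777  217.2203] F [-0.6466  0.0282 -0.4392] op 0.01901957485520253 q [ 0.1358  0.5197 -0.521   1.6119  0.2825  1.0885 -0.7483]
[[-1.     -0.0022  0.0013]
 [-0.0022  1.     -0.0023]
 [-0.0013 -0.0023 -1.    ]]
w11 554 -166.6531504609457 -122.27108624145542 L 1.3736229970038283 at -111: 89.66829965942271
170 [[-201.3, -17.5, -0.3], [-201.4, -7.8, -0.1], [-201.4, 0.7, 0.2], [-201.5, 9.1, 0.3], [-201.5, 20.1, 0.2]]
175 [[-195.3, -17.6, 0.1], [-195.0, -7.9, -1.3], [-195.2, 0.7, -0.7], [-195.7, 9.2, 2.2], [-195.5, 20.1, 0.8]]
180 [[-189.1, -17.6, 0.3], [-189.0, -7.9, -0.3], [-189.2, 0.7, 0.7], [-188.8, 9.3, -1.3], [-189.3, 20.2, 0.9]]
185 [[-182.7, -17.7, -0.2], [-182.6, -7.9, -1.3], [-182.9, 0.7, 0.5], [-183.0, 9.3, 0.7], [-182.4, 20.5, -2.2]]
190 [[-176.2, -17.8, -1.1], [-176.5, -7.9, 0.1], [-176.7, 0.7, 0.5], [-176.8, 9.4, 1.0], [-176.7, 20.5, 0.6]]
195 [[-170.1, -17.9, -0.3], [-170.4, -7.9, 0.8], [-170.2, 0.8, 0.1], [-169.8, 9.5, -1.5], [-170.2, 20.6, -0.3]]
200 [[-163.7, -17.9, -0.2], [-163.6, -8.0, -0.4], [-163.2, 0.8, -2.2], [-163.9, 9.5, 0.5], [-163.8, 20
[... 2182 characters left out ...]
73.8]]
300 [[-202.7, -5.0, 278.0], [-192.5, -2.6, 262.3], [-118.7, 0.6, 149.1], [-199.9, 2.6, 273.6], [-202.7, 5.4, 278.0]]
305 [[-203.1, -4.8, 281.5], [-190.4, -2.6, 262.6], [-116.7, 0.6, 153.2], [-196.7, 2.6, 271.9], [-202.3, 5.3, 280.3]]
310 [[-203.4, -4.7, 284.5], [-188.4, -2.6, 263.0], [-114.3, 0.6, 156.5], [nan, nan, nan], [-207.5, 4.7, 290.4]]
315 [[-203.1, -4.6, 286.8], [-185.8, -2.6, 262.6], [-96.1, 0.7, 137.5], [-192.3, 2.7, 271.7], [-207.7, 4.6, 293.1]]
320 [[-201.5, -4.6, 287.0], [-182.4, -2.7, 261.1], [-95.3, 0.7, 143.4], [-191.1, 2.7, 272.9], [-208.1, 4.4, 295.9]]
325 [[-200.4, -4.5, 287.9], [-180.5, -2.7, 261.8], [-94.0, 0.7, 148.2], [-188.2, 2.7, 271.9], [-207.3, 4.4, 296.9]]
```

View pics/w11z.png

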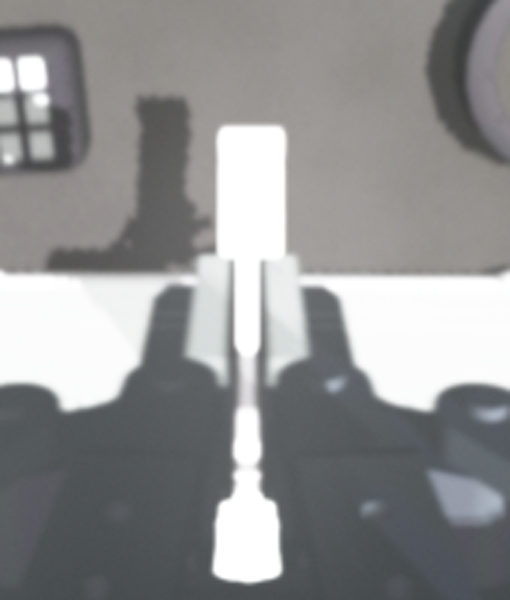

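```bash
cat >> h.py <<'E'
def press(L,r,lean=45.,tip=-8.5):
    t=np.radians(lean); z=np.array([s_(t),-c_(t)]); x=np.array([-c_(t),-s_(t)])
    n=np.array([-c_(L),s_(L)]); T=PIV+r*np.array([-s_(L),-c_(L)])+(7+11*abs(x@n))*n
    return T-tip*z
E
python3 - <<'E'
from h import *
Ls=[1.65,1.37,1.2,1.05,.9,.8,.7,.6,.5,.4,.3,.2]; Ps=[press(L,50) for L in Ls]
for L,P in zip(Ls,Ps): print(L,P)
rows(Ps)
d=M@np.array([Ps[0][0]+190.6,0.5,Ps[0][1]-217.2])/500; print('to start',d)
E
```

```text
1.65 [-153.6168   96.2667]
1.37 [-156.5919   79.825 ]
1.2 [-155.7337   69.5259]
1.05 [-153.2752   60.6784]
0.9 [-149.2891   52.3777]
0.8 [-145.8462   47.291 ]
0.7 [-143.272    43.8614]
0.6 [-140.6726   40.8202]
0.5 [-137.8218   37.9512]
0.4 [-134.7167   35.2728]
0.3 [-131.3559   32.8081]
0.2 [-127.7402   30.5844]
[0.0017, 0.0057, -0.0329]
[-0.0005, -0.0016, -0.0206]
[-0.0014, -0.0047, -0.0177]
[-0.0023, -0.0076, -0.0166]
[-0.002, -0.0066, -0.0102]
[-0.0015, -0.0049, -0.0069]
[-0.0015, -0.005, -0.0061]
[-0.0016, -0.0055, -0.0057]
[-0.0018, -0.006, -0.0054]
[-0.0019, -0.0064, -0.0049]
[-0.0021, -0.0069, -0.0044]
to start [-0.0202 -0.0712 -0.2419]
```

>>> jog_arm(commands=[0,-0.0025,-0.0089,-0.0302,-0.0399,0.0119,0,0,-0.0025,-0.0089,-0.0302,-0.0399,0.0119,0,0,-0.0025,-0.0089,-0.0302,-0.0399,0.0119,0,0,-0.0025,-0.0089,-0.0302,-0.0399,0.0119,0,0,-0.0025,-0.0089,-0.0302,-0.0399,0.0119,0,0,-0.0025,-0.0089,-0.0302,-0.0399,0.0119,0,0,-0.0025,-0.0089,-0.0302,0,0,0,0,-0.0025,-0.0089,-0.0302,0,0,0,0,0,0,0,0,0,0,0,0,0,0,0,0,0])

```text
t: 14.0
tool_pos: [0.5967, 0.0324, 0.0979]
ee_rot: [2.043, 1.52, -0.845]
contact_force: [0.1, 0.3, -0.3]
opening: 0.001
```

```bash
python3 - <<'E'
from h import *
st(); p,d,c=snap('wrist','w12'); p,d,c=snap('side','s12'); crop(p,230,150,370,270,4.2,'pics/s12z.png')
E
```

```text
14.0 case [-151.7517    1.6932   97.9415] F [ 0.1443  0.264  -0.256 ] op 0.001494317596493682 q [-0.3318  0.8896 -0.2421  1.4795  0.6777  1.4966 -1.1437]
[[-0.7084  0.0022  0.7058]
 [ 0.0007  1.     -0.0024]
 [-0.7058 -0.0012 -0.7084]]
```

View pics/w12.png

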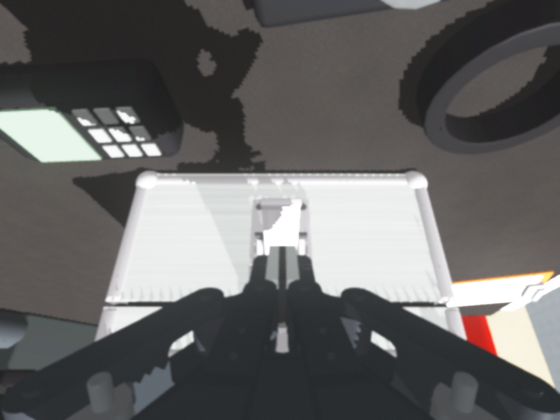

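View pics/s12z.png

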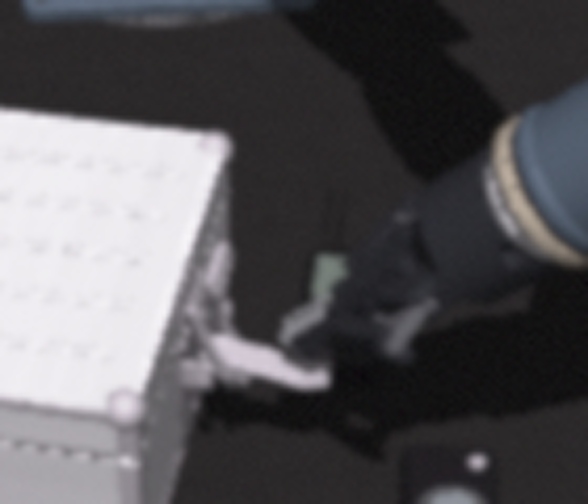

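>>> jog_arm(commands=[0,0.0002,0.0049,-0.0181,0,0,0,0,0.0002,0.0049,-0.0181,0,0,0,0,-0.0003,-0.0008,-0.0103,0,0,0,0,-0.0003,-0.0008,-0.0103,0,0,0,0,-0.0007,-0.0024,-0.0089,0,0,0,0,-0.0007,-0.0024,-0.0089,0,0,0,0,-0.0012,-0.0038,-0.0083,0,0,0,0,-0.0012,-0.0038,-0.0083,0,0,0,0,-0.002,-0.0066,-0.0102,0,0,0,0,0,0,0,0,0,0])

```text
t: 15.1
tool_pos: [0.5929, 0.0284, 0.0451]
ee_rot: [2.039, 1.523, -0.848]
contact_force: [-0.2, -0.5, 0.6]
opening: 0.002
```

```bash
python3 - <<'E'
from h import *
st(); p,d,c=snap('wrist','w13'); p,d,c=snap('side','s13'); crop(p,230,150,370,270,4.2,'pics/s13z.png')
E
```

```text
15.1 case [-146.8362   -0.7453   45.0941] F [-0.1874 -0.5279  0.6376] op 0.002168362219153265 q [-0.3319  0.9519 -0.2358  1.5099  0.6985  1.4235 -1.1927]
[[-0.707  -0.0003  0.7072]
 [-0.0028  1.     -0.0024]
 [-0.7072 -0.0036 -0.707 ]]
```

View pics/w13.png

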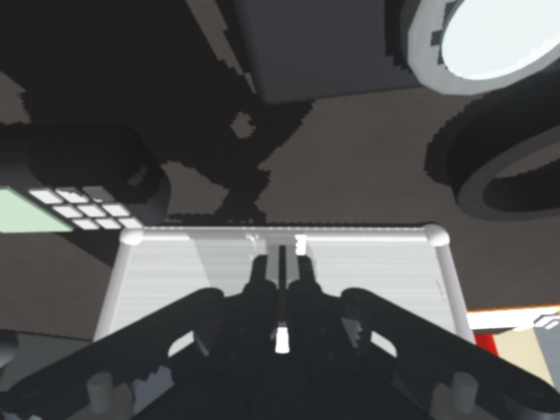

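View pics/s13z.png

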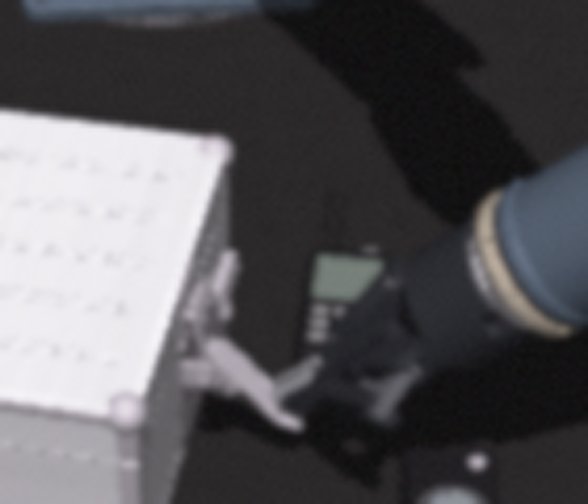

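>>> jog_arm(commands=[0,-0.0015,-0.0049,-0.0065,0,0,0,0,-0.0015,-0.005,-0.0061,0,0,0,0,-0.0016,-0.0055,-0.0057,0,0,0,0,-0.0018,-0.006,-0.0054,0,0,0,0,-0.0019,-0.0064,-0.0049,0,0,0,0,-0.0021,-0.0069,-0.0044,0,0,0,0,-0.0021,-0.0069,-0.002,0,0,0,0,0,0,0,0,0,0,0,0,0,0,0,0,0,0,0,0,0,0,0,0])

```text
t: 16.2
tool_pos: [0.5871, 0.0083, 0.0284]
ee_rot: [2.039, 1.523, -0.846]
contact_force: [0.2, -0.1, -0.2]
opening: 0.0
```

```bash
python3 - <<'E'
from h import *
st(); p,d,c=snap('side','s14'); crop(p,230,150,370,270,4.2,'pics/s14z.png')
E
```

```text
16.2 case [-125.9088   -0.5475   28.3595] F [ 0.1925 -0.116  -0.2277] op 9.997841180749685e-05 q [-0.3113  0.96   -0.2292  1.5538  0.7196  1.3737 -1.21  ]
[[-0.7074 -0.0008  0.7068]
 [-0.0025  1.     -0.0013]
 [-0.7068 -0.0027 -0.7074]]
```

View pics/s14z.png

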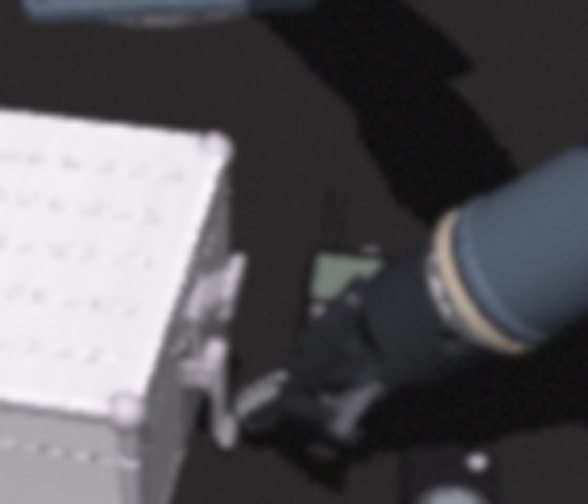

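>>> jog_arm(commands=[0,0.016,0.0537,0.056,0,0,0,0,0.016,0.0537,0.056,0,0,0,0,0.016,0.0537,0.056,0,0,0,0,0,0,0.036,0.0399,-0.0119,0,0,0,0,0.036,0.0399,-0.0119,0,0,0,0,0.036,0.0399,-0.0119,0,0,0,0,0.036,0.0399,-0.0119,0,0.5,0,0,0.036,0.0399,-0.0119,0,0.8,0,0,0.036,0.0399,-0.0119,0,0.8,0,0,0,0,0,0])

```text
t: 17.25
tool_pos: [0.6126, 0.0824, 0.2236]
ee_rot: [2.523, 1.867, 0.007]
contact_force: [0.8, -1.5, 0.4]
opening: 0.508
```

```bash
python3 - <<'E'
from h import *
st(); p,d,c=snap('wrist','w15'); crop(p,200,180,370,380,3,'pics/w15z.png')
tabz('w15',220,360,(268,276,283,290,299),3)
p,d,c=snap('side','s15'); crop(p,230,150,370,270,4.2,'pics/s15z.png')
E
```

```text
17.25 case [-204.1979    2.681   223.6466] F [ 0.7851 -1.4661  0.3866] op 0.5081678070464228 q [ 0.1207  0.5232 -0.5294  1.5886  0.2877  1.103  -0.7763]
[[-1.      0.0069 -0.0022]
 [ 0.0068  1.      0.0045]
 [ 0.0022  0.0045 -1.    ]]
220 [[-149.8, -14.6, -0.3], [-149.3, -4.3, -1.3], [-149.6, 4.8, -0.4], [-149.9, 13.8, 0.7], [-150.0, 25.4, 1.3]]
223 [[-145.5, -14.7, -0.7], [-145.3, -4.3, -1.1], [-145.9, 4.8, 0.9], [-145.6, 13.8, 0.2], [-145.3, 25.5, -0.3]]
226 [[-141.7, -14.8, 0.0], [-141.8, -4.4, 0.7], [-141.1, 4.7, -1.0], [-141.4, 13.8, 0.0], [-141.6, 25.5, 0.8]]
229 [[-137.7, -14.8, 0.4], [-137.5, -4.4, 0.3], [-137.1, 4.7, -0.8], [-137.1, 13.9, -0.6], [-136.9, 25.6, -0.6]]
232 [[-133.0, -15.0, -0.9], [-133.3, -4.5, 0.2], [-133.0, 4.7, -0.4], [-132.8, 13.9, -0.9], [-133.2, 25.6, 0.5]]
235 [[-129.4, -15.0, 0.6], [-128.8, -4.5, -0.7], [-128.7, 4.7, -0.7], [-129.0, 13.8, 0.3], [-128.6, 25.7, -0.6]]
238 [[-124.5, -15.1, -1.2], [-124.5, -4.6, -1.1], [-124.8, 4.6, 0.0], [-124.5, 13.9, -0.6], [-124.5, 25.7, -0.1]]
241 [[-120.9, -15.1, 0.5], [-120.5, -4.6, -0.4], [-120.6, 4.6, 0.1], [-120.
[... 3800 characters left out ...]
2, 148.2]]
343 [[-84.7, -10.2, 148.1], [-83.9, -3.1, 147.3], [-83.7, 3.1, 147.2], [-83.8, 9.3, 147.3], [-83.6, 17.3, 147.2]]
346 [[-81.5, -10.2, 148.1], [-80.1, -3.2, 146.6], [-80.3, 3.1, 146.9], [-79.7, 9.3, 146.3], [-80.7, 17.3, 147.6]]
349 [[-78.2, -10.3, 148.0], [-78.1, -3.2, 147.9], [-77.0, 3.0, 146.8], [-77.6, 9.3, 147.6], [-214.4, 6.8, 305.4]]
352 [[-213.8, -1.6, 305.7], [-213.8, 0.5, 305.7], [-214.1, 2.4, 306.1], [-214.7, 4.3, 306.8], [-214.1, 6.7, 306.2]]
355 [[-214.8, -1.5, 307.9], [-214.7, 0.6, 307.9], [-214.0, 2.4, 307.1], [-214.4, 4.3, 307.6], [-213.6, 6.7, 306.7]]
358 [[-214.5, -1.5, 308.6], [-215.0, 0.6, 309.2], [-214.7, 2.4, 308.9], [-214.8, 4.2, 309.0], [-214.9, 6.5, 309.1]]
```

View pics/w15z.png

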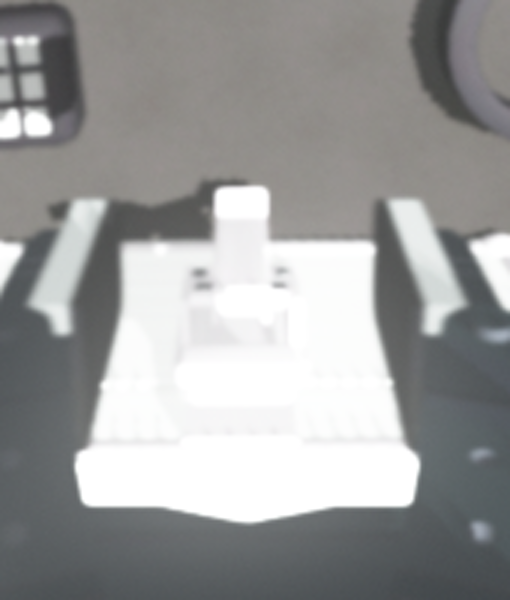

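View pics/s15z.png

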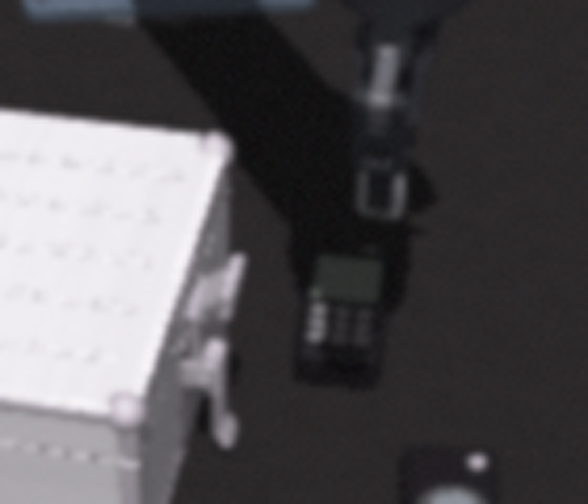

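```bash
python3 - <<'E'
from h import *
from cell import close_job
p,d,c=snap('top','t16'); a=cv2.imread('pics/top0.png')
for n,(x0,y0,x1,y1) in dict(tape=(252,135,290,170),cam=(225,155,252,195),hand=(236,208,268,278),chg=(140,232,180,280),scr=(368,190,400,265),mark=(405,150,425,202)).items():
    s,_=cv2.phaseCorrelate(np.float32(cv2.cvtColor(a,6)[y0:y1,x0:x1]),np.float32(cv2.cvtColor(p,6)[y0:y1,x0:x1])); print(n,np.round(s,2))
print(close_job())
E
```

```text
tape [0.92 1.74]
cam [-0.81 -0.01]
hand [ 0.25 -0.49]
chg [-0.09  0.03]
scr [-0.03  0.52]
mark [ 0.09 -0.12]
the job is handed in; nothing more can be done
None
```

The case is shut and latched, and I handed the job in at about 17.4 s of the 54 s. No verdict was reported.

I pulled the stay knuckle out of lock and the lid sank onto its gasket. I then pinched the claw tab and hooked the bar behind the keeper lip. Last, I pressed the lever over centre with the closed fingertips until it snapped home, and backed off.

**Last checks, from wrist depth just before handing in:**
- **Lever:** its face is vertical to about 0.01 rad, and the gripper was well clear of everything.
- **Claw bar:** it lies in the groove, with its visible surface at about case x -100.5 mm, z 127 mm.
- **Lid:** its top is at about 147.4 mm, so it is drawn down from the 150 mm it had on the gasket.
- **Bystanders:** image comparison of six of them shows at most about 2 px (roughly 5 mm) of apparent shift. The largest is the tape, and changed shadows may explain it. I did not compare the water bottle.

**What failed or disagreed:**
- **Fingertip position:** the fingertips appeared 8–17 mm behind the reported TCP, not 17 mm ahead as `env.tip_reach` says. Because of that, the first pinch of the claw tab closed just above it. I went about 18 mm lower and it held.
- **Slip:** the tab slipped 2–3 mm in the jaws while I was hooking it, and I corrected for that before seating the bar.

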